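Clear the scrap focus knobs into the tilting bin and latch it

ROBOT

A 6-joint arm with a two-finger parallel gripper is mounted at the origin on the work surface. World frame = base frame: x ahead of the robot, y to its left, z up, the work surface at z = 0. Lengths are in m, angles in rad, forces in N, time in s.
With the tool pointing down it reaches from about 0.3 to 0.875 m from the base axis. Payload 6.4 kg.
Tool frame: the origin (TCP) lies on the centre line of the jaws, within the pads' length; the fingertips stand 11 mm ahead of it and the grasp point (between the pads) lies 8 mm behind it; x points along the fingers, y is the direction in which the jaws open and shut, and the axes are right-handed (so a half turn about x gives the same grasp; the last joint's range is limited). The gripper opens to 85 mm and grips with 20 to 120 N. Pads are 22 mm wide; open, the fingers measure 114 mm over their backs; the gripper's body (76 mm by 85 mm) begins 54 mm behind the grasp point. The pads swing forward as they close: fully open they stand 13 mm farther back than shut.
Start: joints at [-1.532, 0.181, 1.607, -0, 1.354, -0.206], TCP at [0.139, -0.558, 0.209] pointing down, gripper open.
Joint ranges: [-2.99, 2.99], [-0.89, 2.07], [0.3, 2.58], [-1.14, 4.28], [0, 2.63], [-3.12, 3.12]. Speed limits (rad/s): [2.57, 2.57, 3.01, 3.14, 3.14, 3.14].

INTERFACE

Orientations are given as a unit quaternion [w, x, y, z].
In Python, from bench import ctrl, camera, hand_in gives the robot as it stands. The module is installed in compiled form; this text tells all that it offers.
- The arm moves only by the tool drive_tool, never from a script. Its argument "increments" is a list of rows, each a list of 7 numbers: the shift along the tool's x, y, z in m, then the turn, a rotation vector about the tool's x, y, z in degrees, then the gripper's target within -1 to 1 (fully open at 1, half-way at 0, shut at -1). In form: [[dx, dy, dz, rx, ry, rz, claw], ...]. A call has 1 to 10 rows; each row shifts and turns the commanded pose from where the row before left it, along the tool's axes as they then stand; what a row does not reach is not made up. A row lasts 1/8 s, in which the tool goes at most 62.5 mm and 10.7 degrees, less where a joint would pass 70% of its speed; a pose out of reach is approached as far as the arm can. A call is refused whole if a number of a shift passes 0.0625 or a number of a turn 10.7, either way. A call with a gripper value outside its range is refused whole. The fingers move at their own pace and stop on an object; the grip force is fixed at half the most. Time passes only in rows, so rows that do not move let the fingers close. It gives the time, the measured TCP pose, the force and the opening at its end, in the units of the state.
- ctrl.get_obs(): the state, without advancing time (a new reading comes with each control period).
- camera(name): name is "scene" or "side" or "wrist"; returns a dict with "img" (420x560x3 uint8, red, green, blue), "depth" (420x560 float32, m along the optical axis (not along the pixel's ray), 0 where there is no reading), "fx", "fy", "cx", "cy" (pixels), "world_from_camera" (4x4, takes a point from camera to world coordinates); the wrist camera has in their place "hand_eye" (4x4, takes a point from camera to tool coordinates, whose origin is the TCP and whose axes are the tool frame's). Camera axes: x right, y down, z forward; pixel columns grow to the right and rows downward; lengths in m; the calibration is good to about 2 mm. A picture is of the moment at which its call begins: read the wrist's pose just before it.
- hand_in(): hands the job in, once; it reports no verdict.
The state is a dict: "time_s": time; "q": joint angles; "dq": joint speeds; "joint_efforts": joint torques, N m; "eef_pos": TCP position; "eef_rot": TCP orientation; "wrist_force": force on the tool from outside, world axes, zero at the start; "torque": the same for the moment, N m; "opening": opening from 0.0 (shut) to 1.0 (fully open).
Only numpy, scipy, OpenCV 4.12 (cv2) and the standard library are available. Lean on these libraries where they do the work, as an engineer would, in place of code of your own. Each camera call takes 0.05 s, during which the arm holds its last target.

TASK

Drop both dented chrome focus knobs into the open tilting bin and swing the bin shut. Then hook the draw-latch claw over the keeper on the bin's rim and swing the lever back and down over centre until it lies flat, so the bin is held tight. Leave everything else on the bench where it stands.

Things in the scene. Friction and masses are not known exactly. Their poses are not given: they have to be found in the camera images.
- knob_a: dented chrome coaxial focus knob standing on its wide knurled ring: ring 43 mm across and 17 mm high, on it a narrower knob 27 mm across up to 34 mm above the bench; about 120 g, the first of two alike. Origin under its centre, z up. Either stands anywhere left or right of the bin.
- knob_b: dented chrome coaxial focus knob standing on its wide knurled ring: ring 43 mm across and 17 mm high, on it a narrower knob 27 mm across up to 34 mm above the bench; about 120 g, the second of two alike. Origin under its centre, z up. Either stands anywhere left or right of the bin.
- stand: fixed grey steel bench stand of the tilting bin: base 150 (x) x 240 (y) mm, cheeks to y = +-108 mm, top plate 166 mm up at its upper face, from x = -40 to +75 mm. Origin under its centre; x points from the bin's front into the stand, y across, z up. The bin swings out of its -x side. The draw latch sits on the top plate at y = 0.
- bin (a joint): tilt of the grey steel bin, rad: 0 = upright, just touching its rubber buffers (shut); grows as the bin swings forward out of the stand; open stop 0.6. Stiff pivots: it stays where it is left; 2 to 6 N at the rim moves it. Held tight by the closed latch it reads 0 or a few thousandths below.
- bin_pivot (a point): middle of the bin's pivot axis (along the stand's y), at (-40, 0, 42) mm in the stand's frame; fixed.
- bin_floor (a point): centre of the bin's inner floor, 104 (x) x 187 (y) mm; the frame tilts with the bin (bin shut: same axes as the stand; x towards the low back wall, z up out of the bin). Front wall 127 mm above the floor, back wall 77 mm; walls 3 mm.
- bin_front_rim (a point): middle of the top edge of the bin's front wall (190 mm wide), on its outer face: 55 mm to -x of bin_floor and 127 mm above it. Bin shut: at (-70, 0, 154) mm in the stand's frame. A wire pull sticks out 19 mm from the wall's middle, 52 mm below. Tipped open, the clear mouth runs from this rim to the front edge of the stand's top plate.
- keeper (a point): centre of the keeper: a round bar 8 mm thick, 28 mm wide, lying along y on a bracket over the middle of the bin's front rim; moves with the bin, axes as bin_floor. Bin shut: at (-68.5, 0, 172) mm in the stand's frame.
- latch_lever (a joint): draw-latch lever, rad: 0 = closed, flat along the top plate, pointing into the stand (+x); grows as it is raised; 1.57 upright, more leans over the bin; stop 2.2. Stays where it is left while the claw is slack. With the claw hooked it tightens below about 1, needing up to 10 N at its end, passes over centre near 0.28 and then snaps flat; above that it springs back.
- lever_pivot (a point): middle of the lever's pivot axis (along y), at (-25, 0, 178) mm in the stand's frame; fixed.
- lever_tip (a point): free end of the chrome lever, 67 mm from lever_pivot. The lever is a flat plate 18 mm wide and 3 mm thick, its outer face 7 to 9 mm off the line through its pivot.
- latch_claw (a joint): angle of the claw on the lever, rad: 0 = latch closed; grows as the claw folds up; at 3.05 it lies against the front (bin side) of the lever. The claw's rise above level is this reading minus that of latch_lever. Slightly stiff: it stays put when standing steeply and falls forward by its own weight below about 55 degrees above level.
- claw_pin (a point): middle of the pin (along y) on which the claw turns, on the lever 20 mm from lever_pivot. The frame turns with the claw: its -x runs along the claw to the lip, -z is the side to which the lip points.
- claw_lip (a point): middle of the lower inner edge of the claw's lip. The zinc claw is 34 mm wide: a flat 3 mm plate (outer half solid, inner half two rails) ending 69 mm from claw_pin in a 12 mm lip at right angles. Folded up, its end stands about 20 mm above the lever's end, lip towards the bin (-x); swung forward and down, the plate lies on the keeper and the lip hangs in front (-x) of the bar.
- objective: microscope objective lens, black with a chrome collar and a yellow band, standing upright, 25 mm across and 45 mm high; origin under its centre. Leave it.
- oil_bottle: small amber immersion-oil bottle with a black cap, 32 mm across, 62 mm high, standing; origin under its centre. Leave it.
- lamp_housing: cracked beige plastic microscope lamp housing, 130 x 105 mm and 101 mm high, with a lens collar on one end; origin under its centre. Leave it.
- switch_box: dark brown bakelite switch box, 70 x 105 mm and 47 mm high, with a chrome toggle up to 70 mm high; origin under its centre. Leave it.
- screwdriver: screwdriver lying flat, 180 mm long; origin under its middle. Leave it.
- eyepiece: black eyepiece with a chrome band, standing upright, 33 mm across, 47 mm high; origin under its centre. Leave it.

How it is judged:
By the outcome, as a careful person would: the job done as asked, in the order asked, and still so for the second after the job is handed in, with the robot touching nothing.
It also fails if it takes over 72 s, if anything falls off the work surface, if the arm or the gripper's body presses on something with over 40 N, if the wrist force passes 120 N, or if a joint passes its speed limit or range.

## Working session

There is one attempt and no reset: what is moved stays moved. The work goes in short steps, Python scripts to look and compute and a tool call to move; the robot and the scene stay as the last step left them, time stands still between calls to the robot, and variables do not carry over. Pictures are saved under pics/ and viewed, and the job is handed in when it is done.

Besides the shell and the picture viewer there is one more tool, called as a command line: name --pt "numbers of a row" for each row, then --argument value for the rest. drive_tool: Moves the arm, as the interface text tells. Its arguments: {"type":"object","properties":{"increments":{"type":"array","items":{"type":"array","items":{"type":"number"}}}},"required":["increments"]}

```bash
mkdir -p pics
cat > h.py <<'E'
import numpy as np, cv2
from scipy.spatial.transform import Rotation as R
from bench import ctrl, camera, hand_in
def pose():
    o=ctrl.get_obs(); q=o['eef_rot']; T=np.eye(4); T[:3,:3]=R.from_quat([q[1],q[2],q[3],q[0]]).as_matrix(); T[:3,3]=o['eef_pos']; return o,T
def snap(name,fn):
    o,T=pose(); c=camera(name); W=c['world_from_camera'] if name!='wrist' else T@c['hand_eye']
    cv2.imwrite(f'pics/{fn}.png',c['img'][:,:,::-1]); np.savez(f'pics/{fn}.npz',img=c['img'],depth=c['depth'],W=W,k=[c['fx'],c['fy'],c['cx'],c['cy']]); return c
def cloud(fn):
    d=np.load(f'pics/{fn}.npz'); fx,fy,cx,cy=d['k']; z=d['depth']; v,u=np.mgrid[:z.shape[0],:z.shape[1]]
    P=np.stack([(u-cx)/fx*z,(v-cy)/fy*z,z],-1)@d['W'][:3,:3].T+d['W'][:3,3]; P[z==0]=np.nan; return P,d
def px(fn,pts):
    P,d=cloud(fn)
    for u,v in pts: print((u,v),P[v,u].round(4))
def proj(fn,p):
    d=np.load(f'pics/{fn}.npz'); fx,fy,cx,cy=d['k']; c=np.linalg.inv(d['W'])@np.append(p,1); return (fx*c[0]/c[2]+cx,fy*c[1]/c[2]+cy)
def crop(fn,u0,v0,u1,v1,s,out):
    im=cv2.imread(f'pics/{fn}.png')[v0:v1,u0:u1]; cv2.imwrite(f'pics/{out}.png',cv2.resize(im,None,fx=s,fy=s,interpolation=cv2.INTER_CUBIC))
E
python3 - <<'E'
from h import *
print(pose()[0])
for n in ['scene','side','wrist']:
    c=snap(n,n+'0'); print(n,c['fx'],c.get('world_from_camera',c.get('hand_eye')))
E
```

```text
{'time_s': 0.0, 'q': array([-1.53227261e+00,  1.81539830e-01,  1.60802885e+00, -2.02949571e-05,
        1.35382947e+00, -2.06316164e-01]), 'dq': array([ 0.00033327, -0.00138037, -0.00062285, -0.00056917,  0.00014163,
       -0.00027215]), 'joint_efforts': array([ 4.56953067e-04, -4.44871759e+01, -3.51337659e+01, -2.00293025e-04,
        8.97963066e-03, -8.37719057e-06]), 'eef_pos': array([ 0.13935773, -0.55722554,  0.20827482]), 'eef_rot': array([ 0.08571274,  0.70186085,  0.0869861 , -0.70176783]), 'wrist_force': array([ 0.10997626,  0.91142971, -1.09554783]), 'torque': array([ 0.00316105,  0.01682416, -0.06479966]), 'opening': 1.002259290564381}
scene 453.1166061582854 [[-0.60093131  0.4744854  -0.64323026  1.57953434]
 [ 0.79910216  0.33870557 -0.4967034   0.79809982]
 [-0.01781284 -0.81249132 -0.58270109  1.05751578]
 [ 0.          0.          0.          1.        ]]
side 540.1252655692554 [[-0.99367369 -0.06315915  0.09286294  0.38899382]
 [-0.11216301  0.59980669 -0.79224453  1.17015947]
 [-0.00566233 -0.79764833 -0.60309625  1.01005508]
 [ 0.          0.          0.          1.        ]]
wrist 355.44984131223913 [[ 7.84905177e-04 -2.79967137e-01  9.60009264e-01 -1.65235175e-01]
 [ 9.99999615e-01 -1.57753553e-04 -8.63606963e-04 -4.84872706e-04]
 [ 3.93226441e-04  9.60009571e-01  2.79966905e-01 -6.90568574e-02]
 [ 0.00000000e+00  0.00000000e+00  0.00000000e+00  1.00000000e+00]]
```

View pics/scene0.png

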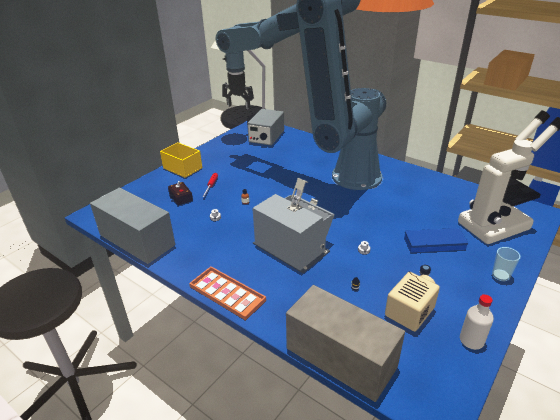

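View pics/side0.png

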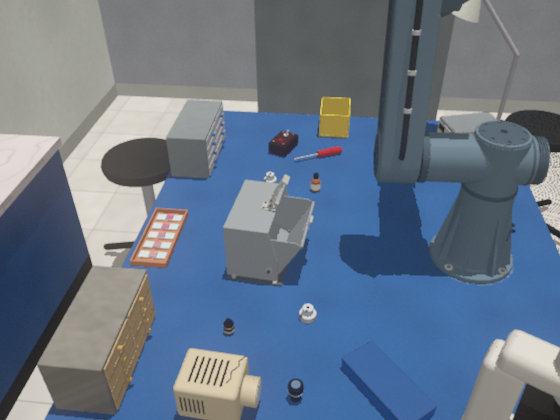

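View pics/wrist0.png

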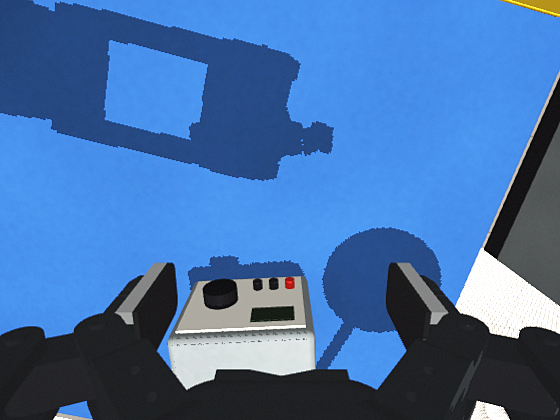

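Run:
```python
from h import *
crop('scene0',235,170,345,275,7,'c1'); crop('side0',215,165,325,290,6,'c2')
px('scene0',[(364,245),(215,213),(364,250),(215,217),(245,195),(355,282)])
px('side0',[(308,307),(270,176),(308,312),(316,178)])
```

```text
(364, 245) [0.4418 0.2768 0.0309]
(215, 213) [ 0.6018 -0.291   0.025 ]
(364, 250) [0.4517 0.2834 0.0182]
(215, 217) [ 0.6128 -0.2817  0.0162]
(245, 195) [ 0.4519 -0.2645  0.0386]
(355, 282) [0.6233 0.3435 0.0342]
(308, 307) [0.43   0.2733 0.0328]
(270, 176) [ 0.5952 -0.2889  0.0278]
(308, 312) [0.429  0.2861 0.0294]
(316, 178) [ 0.4438 -0.2658  0.0459]
```

View pics/c1.png

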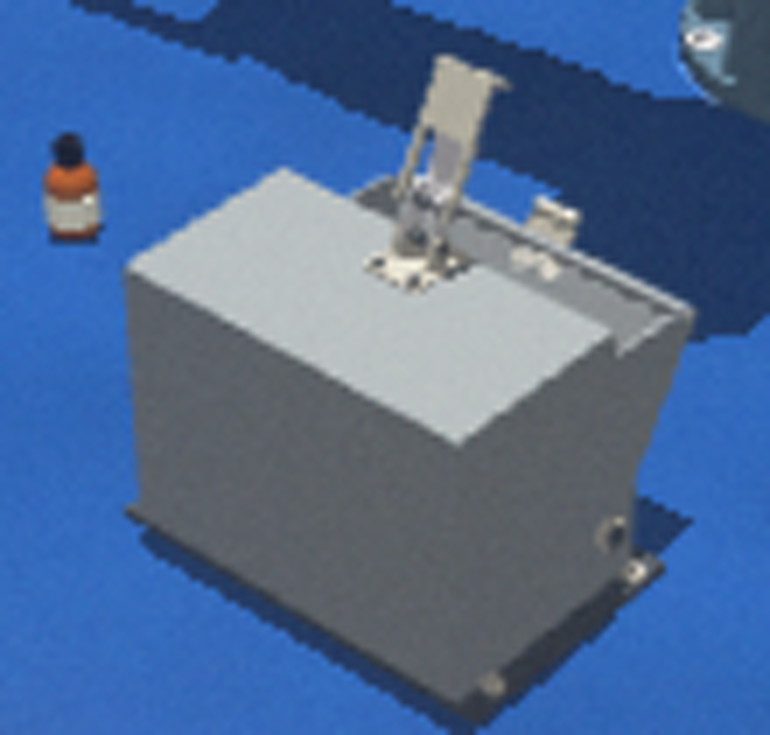

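View pics/c2.png

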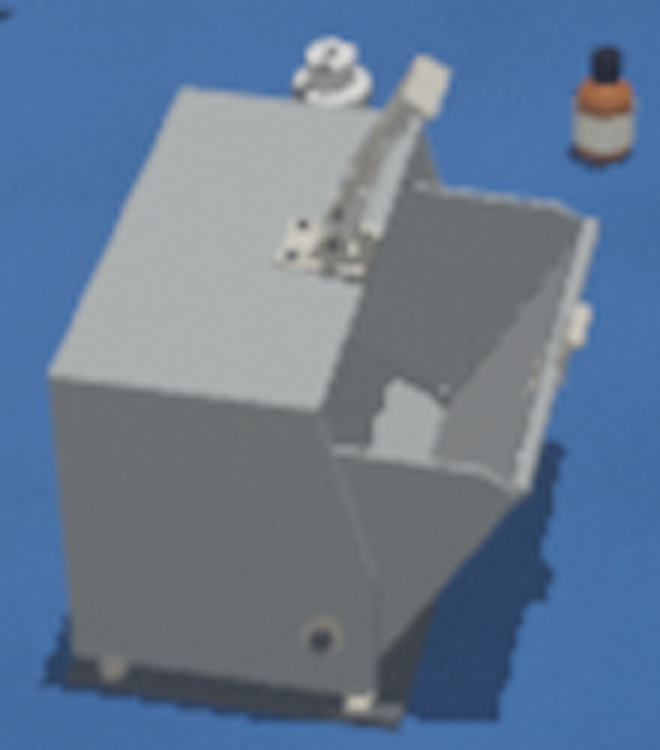

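Run:
```python
from h import *
for f in ['scene0','side0']:
    P,d=cloud(f); X=P.reshape(-1,3)
    m=(abs(X[:,2]-.166)<.005)&(X[:,0]>.3)&(X[:,0]<.75)&(abs(X[:,1])<.25)
    Q=X[m]; print(f,'top',len(Q),Q[:,2].mean()); r=cv2.minAreaRect((Q[:,:2]*1000).astype(np.float32)); print(r,cv2.boxPoints(r).round(1).tolist())
    for n,c in {'pos':(.435,.28),'neg':(.602,-.288)}.items():
        m=(np.hypot(X[:,0]-c[0],X[:,1]-c[1])<.035)&(X[:,2]>.006)&(X[:,2]<.05)
        Q=X[m]; print(n,len(Q),Q[:,:2].min(0),Q[:,:2].max(0),Q[:,2].max()); T=Q[Q[:,2]>.024]
        print('top',T.mean(0),T[:,:2].min(0),T[:,:2].max(0))
    # rim of bin
    m=(X[:,0]>.25)&(X[:,0]<.6)&(abs(X[:,1])<.15)&(X[:,2]>.11); Q=X[m]
    print('minx',Q[Q[:,0].argsort()[:5]].round(3).tolist(),'maxz',Q[Q[:,2].argsort()[-5:]].round(3).tolist())
```

```text
scene0 top 1205 0.1640697468148407
((588.90625, 50.097320556640625), (221.7967071533203, 120.8856430053711), 84.8771743774414) [[518.7999877929688, -55.0], [639.2000122070312, -65.80000305175781], [659.0, 155.1999969482422], [538.5999755859375, 165.89999389648438]]
pos 109 [0.41551046 0.25333939] [0.45532424 0.2943083 ] 0.03953402951909535
top [0.43578588 0.27319625 0.03085275] [0.41724083 0.26084375] [0.44955379 0.28567544]
neg 87 [ 0.58394233 -0.3128631 ] [ 0.61969523 -0.27427436] 0.03467343458790828
top [ 0.60076026 -0.29602521  0.02995587] [ 0.58461586 -0.31151285] [ 0.61233677 -0.27999894]
minx [[0.25, 0.012, 0.707], [0.25, 0.035, 0.53], [0.25, 0.059, 0.475], [0.25, 0.024, 0.582], [0.25, 0.042, 0.486]] maxz [[0.297, -0.039, 0.769], [0.287, -0.019, 0.769], [0.29, -0.021, 0.769], [0.287, -0.016, 0.769], [0.294, -0.026, 0.77]]
side0 top 2089 0.16552990465784942
((588.572265625, 50.57014465332031), (224.90829467773438, 117.21312713623047), 84.51799011230469) [[519.5, -55.79999923706055], [636.2000122070312, -67.0], [657.7000122070312, 156.89999389648438], [541.0, 168.10000610351562]]
pos 253 [0.41196479 0.25790574] [0.45391297 0.29753009] 0.037949061730588984
top [0.43221112 0.2758188  0.03232686] [0.41992409 0.25790574] [0.44466258 0.29010594]
neg 107 [ 0.5783192  -0.31448308] [ 0.61936798 -0.27518907] 0.03703665090376318
top [ 0.59797497 -0.29456051  0.03148452] [ 0.58497492 -0.31448308] [ 0.61063191 -0.281332  ]
minx [[0.25, 0.04, 0.493], [0.25, 0.03, 0.564], [0.25, 0.054, 0.416], [0.25, 0.009, 0.653], [0.25, 0.073, 0.292]] maxz [[0.274, 0.006, 0.68], [0.28, 0.006, 0.68], [0.253, 0.004, 0.68], [0.255, 0.004, 0.68], [0.266, 0.006, 0.68]]
```

```bash
cat >> h.py <<'E'
A=np.deg2rad(-5.3); SO=np.array([.5713,.0519,0]); SR=np.array([[np.cos(A),-np.sin(A),0],[np.sin(A),np.cos(A),0],[0,0,1]])
def s2w(p): return SO+SR@(np.array(p)/1000.)
def w2s(p): return (SR.T@(np.array(p)-SO))*1000
E
python3 - <<'E'
from h import *
o,T=pose(); print(T.round(3))
P,d=cloud('side0'); 
for f in ['side0','scene0']:
    P,d=cloud(f); S=(P.reshape(-1,3)-SO)@SR*1000
    m=(abs(S[:,1])<25)&(S[:,2]>172)&(S[:,2]<290)&(S[:,0]>-90)&(S[:,0]<60)
    print(f); Q=S[m]; print(Q[Q[:,2].argsort()][::3].round(0).tolist())
    m=(abs(S[:,1])<100)&(S[:,2]>105)&(S[:,2]<150)&(S[:,0]>-160)&(S[:,0]<-100)
    Q=S[m]; print('rim',Q[Q[:,0].argsort()][::4].round(0).tolist())
E
```

```text
[[-0.     0.242 -0.97   0.139]
 [ 0.001 -0.97  -0.242 -0.557]
 [-1.    -0.001 -0.     0.209]
 [ 0.     0.     0.     1.   ]]
side0
[[-15.0, 12.0, 172.0], [-18.0, 13.0, 174.0], [-18.0, 11.0, 175.0], [-23.0, 12.0, 177.0], [-29.0, 13.0, 178.0], [-31.0, 10.0, 179.0], [-29.0, 12.0, 181.0], [-26.0, 13.0, 185.0], [-24.0, 14.0, 185.0], [-22.0, 7.0, 186.0], [-28.0, 11.0, 186.0], [-28.0, 10.0, 189.0], [-31.0, 10.0, 192.0], [-32.0, 4.0, 194.0], [-29.0, 15.0, 196.0], [-34.0, 11.0, 196.0], [-35.0, -6.0, 198.0], [-28.0, -5.0, 200.0], [-28.0, 18.0, 201.0], [-28.0, -16.0, 202.0], [-28.0, -5.0, 203.0], [-41.0, 7.0, 204.0], [-35.0, 16.0, 207.0], [-41.0, 7.0, 207.0], [-31.0, -17.0, 208.0], [-31.0, 20.0, 209.0], [-41.0, 9.0, 212.0], [-36.0, 19.0, 215.0], [-36.0, -15.0, 216.0], [-35.0, 13.0, 217.0], [-38.0, 19.0, 218.0], [-39.0, 19.0, 222.0], [-47.0, 12.0, 224.0], [-46.0, 5.0, 225.0], [-41.0, 16.0, 226.0], [-43.0, 14.0, 228.0], [-45.0, 15.0, 229.0], [-45.0, 13.0, 231.0], [-54.0, 6.0, 233.0], [-44.0, 6.0, 235.0], [-52.0, -4.0, 235.0], [-56.0, -8.0, 237.0], [-46.0, 17.0, 237.0], [-46.0, -7.0, 239.0], [-56.
[... 5319 characters left out ...]
0], [-115.0, -78.0, 110.0], [-115.0, 26.0, 123.0], [-115.0, 63.0, 109.0], [-115.0, 27.0, 106.0], [-114.0, 50.0, 112.0], [-114.0, 45.0, 110.0], [-114.0, 9.0, 115.0], [-114.0, 94.0, 112.0], [-113.0, -19.0, 116.0], [-113.0, 19.0, 111.0], [-113.0, 9.0, 125.0], [-113.0, 1.0, 108.0], [-112.0, 33.0, 114.0], [-112.0, -95.0, 123.0], [-112.0, -56.0, 114.0], [-111.0, -95.0, 128.0], [-111.0, 25.0, 111.0], [-111.0, -26.0, 105.0], [-111.0, 53.0, 107.0], [-110.0, -16.0, 106.0], [-110.0, 93.0, 109.0], [-109.0, 22.0, 111.0], [-108.0, -10.0, 110.0], [-108.0, -96.0, 120.0], [-107.0, 60.0, 108.0], [-107.0, -95.0, 112.0], [-106.0, 96.0, 117.0], [-104.0, 98.0, 106.0], [-102.0, 93.0, 131.0], [-101.0, 96.0, 111.0]]
```

drive_tool --pt "0 0 0 9.65 0 0 1" --pt "0 0 0 9.65 0 0 1" --pt "0 -0.038 -0.0544 0 0 0 1" --pt "0 -0.038 -0.0544 0 0 0 1" --pt "0 -0.038 -0.0544 0 0 0 1" --pt "0 -0.038 -0.0544 0 0 0 1" --pt "0 -0.038 -0.0544 0 0 0 1" --pt "0 -0.038 -0.0544 0 0 0 1" --pt "0.03 -0.038 -0.0544 0 0 0 1" --pt "0.05 -0.0375 -0.054 0 0 0 1"

```text
time_s: 1.4
eef_pos: [0.5607, -0.3188, 0.1462]
eef_rot: [-0.031, 0.707, -0.033, -0.705]
wrist_force: [-0.1, -0.8, -0.0]
opening: 0.999
```

```bash
cat >> h.py <<'E'
def delta(pw):
    o,T=pose(); print('now',T[:3,3].round(4),'F',o['wrist_force'].round(1),'open',round(o['opening'],3),'t',o['time_s']); print('need tool xyz',(T[:3,:3].T@(np.array(pw)-T[:3,3])).round(4)); print('axes in stand',(SR.T@T[:3,:3]).round(3).tolist())
E
python3 - <<'E'
from h import *
delta([.600,-.295,.015])
snap('wrist','w1');
E
```

```text
now [ 0.5607 -0.3188  0.1462] F [-0.1 -0.8 -0. ] open 0.999 t 1.4
need tool xyz [ 0.1312 -0.0276 -0.0366]
axes in stand [[0.003, 0.001, -1.0], [-0.002, -1.0, -0.001], [-1.0, 0.002, -0.003]]
```

View pics/w1.png

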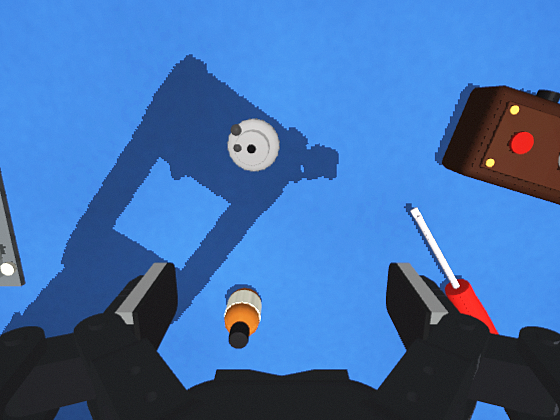

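drive_tool --pt "0 0 0 0 0 0 1" --pt "0 0 0 0 0 0 1"

```text
time_s: 1.7
eef_pos: [0.5578, -0.3206, 0.1465]
eef_rot: [-0.032, 0.707, -0.033, -0.706]
wrist_force: [-0.7, -0.5, 0.7]
opening: 0.998
```

```bash
cat >> h.py <<'E'
def knob(fn,c):
    P,d=cloud(fn); X=P.reshape(-1,3); r=np.hypot(X[:,0]-c[0],X[:,1]-c[1])
    Q=X[(r<.035)&(X[:,2]>.008)&(X[:,2]<.05)]; a=Q[:,:2].min(0);b=Q[:,:2].max(0); print('knob mid',(a+b)/2,b-a,'zmax',Q[:,2].max())
    t=Q[Q[:,2]>.026]; print('top',(t.min(0)+t.max(0))/2,t.max(0)-t.min(0))
E
python3 - <<'E'
from h import *
snap('wrist','w2'); knob('w2',(.6,-.295)); delta([.600,-.295,.015])
E
```

```text
knob mid [ 0.59599529 -0.29890071] [0.04323863 0.04368582] zmax 0.0382914641832075
top [ 0.59604095 -0.29870207  0.03217732] [0.02678905 0.02711305 0.01222828]
now [ 0.5578 -0.3211  0.1471] F [-0.  -0.1  0.6] open 1.004 t 1.75
need tool xyz [ 0.1321 -0.0301 -0.0394]
axes in stand [[0.002, -0.001, -1.0], [-0.002, -1.0, 0.001], [-1.0, 0.002, -0.002]]
```

View pics/w2.png

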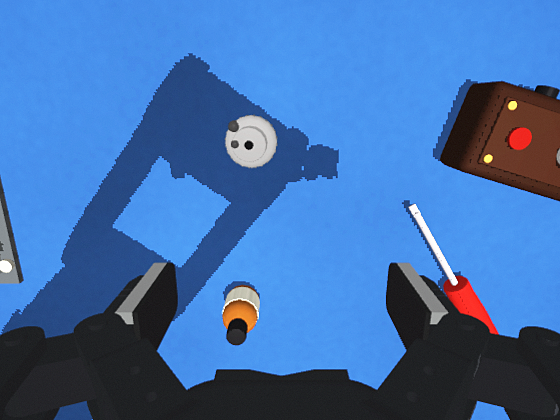

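drive_tool --pt "0.02 -0.009 -0.0122 0 0 0 1" --pt "0.02 -0.009 -0.0122 0 0 0 1" --pt "0.02 -0.0085 -0.0123 0 0 0 1" --pt "0.02 0 0 0 0 0 1" --pt "0.0 0 0 0 0 0 1"

```text
time_s: 2.38
eef_pos: [0.5952, -0.2957, 0.0628]
eef_rot: [0.034, -0.705, 0.032, 0.708]
wrist_force: [-0.1, 0.5, -0.4]
opening: 1.002
```

Run:
```python
from h import *
delta([.597,-.298,.014])
snap('wrist','w3'); knob('w3',(.6,-.295));
```

```text
now [ 0.5952 -0.2957  0.0628] F [-0.1  0.5 -0.4] open 1.002 t 2.375
need tool xyz [ 0.0488  0.0022 -0.0022]
axes in stand [[-0.004, 0.0, -1.0], [0.002, -1.0, -0.0], [-1.0, -0.002, 0.004]]
knob mid [ 0.59602483 -0.29884129] [0.04395882 0.043511  ] zmax 0.03719871628478216
top [ 0.59636383 -0.29839569  0.03169727] [0.02661739 0.02720207 0.0110029 ]
```

View pics/w3.png

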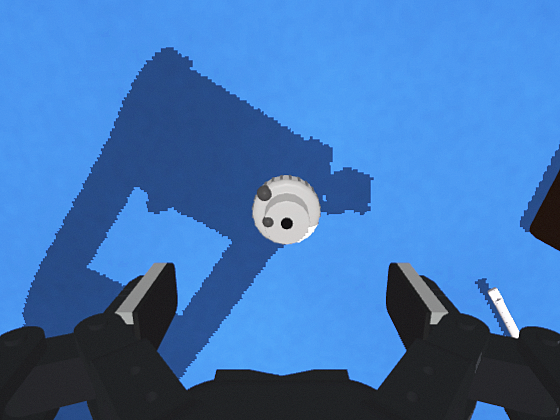

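drive_tool --pt "0.0165 0.001 -0.0005 0 0 0 1" --pt "0.0165 0.001 -0.0005 0 0 0 1" --pt "0.0155 0 0 0 0 0 1" --pt "0 0 0 0 0 0 0.3" --pt "0 0 0 0 0 0 -0.2" --pt "0 0 0 0 0 0 -0.6" --pt "0 0 0 0 0 0 -0.6" --pt "0 0 0 0 0 0 -0.6"

```text
time_s: 3.42
eef_pos: [0.598, -0.2988, 0.0175]
eef_rot: [-0.032, 0.707, -0.033, -0.706]
wrist_force: [0.1, -0.2, 0.1]
opening: 0.2
```

Run:
```python
from h import *
delta([.597,-.298,.014])
snap('wrist','w4')
```

```text
now [ 0.598  -0.2988  0.0175] F [ 0.1 -0.2  0.1] open 0.2 t 3.425
need tool xyz [ 0.0035 -0.0007  0.0011]
axes in stand [[0.001, 0.001, -1.0], [-0.0, -1.0, -0.001], [-1.0, 0.0, -0.001]]
```

View pics/w4.png

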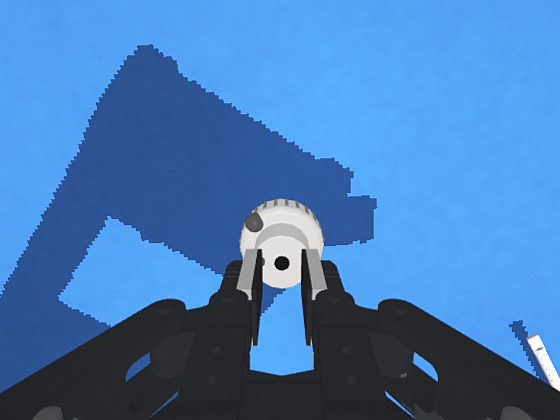

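Run:
```python
from h import *
snap('side','s5');snap('scene','sc5'); snap('wrist','w5'); print(ctrl.get_obs()['opening'])
crop('side0',240,150,340,220,7,'c0'); crop('side0' and 's5',230,120,340,210,7,'c5'); crop('sc5',165,150,265,240,7,'c5b'); crop('w5',200,170,370,330,4,'c5c')
P,d=cloud('w5')
for v in range(200,345,8): print(v,(P[v,236:330:6,2]*1000).round(0).tolist())
```

```text
0.19574812032344024
200 [0.0, 1.0, -0.0, 0.0, -0.0, 1.0, 3.0, 4.0, 6.0, 3.0, 2.0, -0.0, 0.0, 1.0, 0.0, -0.0]
208 [0.0, 0.0, 1.0, -0.0, 9.0, 14.0, 16.0, 16.0, 16.0, 16.0, 14.0, 11.0, 7.0, 0.0, 1.0, 0.0]
216 [1.0, 2.0, 16.0, 18.0, 16.0, 17.0, 16.0, 18.0, 18.0, 17.0, nan, 16.0, 16.0, 10.0, 1.0, 1.0]
224 [0.0, 0.0, 18.0, 19.0, 19.0, 18.0, 19.0, 18.0, 20.0, 18.0, 16.0, 18.0, 17.0, 16.0, 9.0, 0.0]
232 [1.0, 14.0, 18.0, 17.0, 18.0, 25.0, 30.0, 30.0, 31.0, 30.0, 26.0, 19.0, 18.0, 18.0, 16.0, 1.0]
240 [1.0, 16.0, 17.0, 17.0, 29.0, 35.0, 34.0, 34.0, 34.0, 34.0, 34.0, 32.0, 19.0, 17.0, 17.0, 1.0]
248 [1.0, 17.0, 17.0, 18.0, 35.0, 35.0, 34.0, 35.0, 34.0, 34.0, 35.0, 36.0, 32.0, 18.0, 16.0, 0.0]
256 [2.0, 1.0, 51.0, 50.0, 51.0, 35.0, 35.0, 34.0, 35.0, 34.0, 34.0, 46.0, 52.0, 51.0, 15.0, 1.0]
264 [50.0, 59.0, 59.0, 58.0, 53.0, 35.0, 34.0, 35.0, 34.0, 34.0, 33.0, 47.0, 59.0, 58.0, 59.0, 50.0]
272 [57.0, 66.0, 66.0, 65.0, 54.0, 36.0, 35.0, 35.0, 35.0, 34.0, 35.0, 48.0, 65.0, 65.0, 64.0, 57.0]
280 [64.0, 71.0, 71.0, 71.0, 56.0, 35.0, 34.0, 34.0, 35.0, 34.0, 34.0, 50.0, 71.0, 72.0, 72.0, 64.0]
288 [70.0, 77.0, 77.0, 77.0, 56.0, 1.0, 1.0, 1.0, -0.0, 0.0, 1.0, 50.0, 77.0, 78.0, 77.0, 77.0]
296 [85.0, 83.0, 77.0, 77.0, 57.0, 1.0, 1.0, 1.0, 1.0, 1.0, 2.0, 51.0, 77.0, 77.0, 83.0, 84.0]
304 [89.0, 88.0, 85.0, 78.0, 58.0, -0.0, -0.0, 1.0, 1.0, 1.0, 0.0, 51.0, 76.0, 81.0, 88.0, 88.0]
312 [92.0, 92.0, 87.0, 77.0, 59.0, -0.0, -0.0, 1.0, 1.0, 0.0, 2.0, 0.0, 76.0, 85.0, 92.0, 92.0]
320 [96.0, 96.0, 86.0, 77.0, 2.0, 0.0, 1.0, 0.0, 1.0, 1.0, -0.0, -0.0, 78.0, 86.0, 96.0, 96.0]
328 [107.0, 107.0, 86.0, 78.0, 0.0, 1.0, -1.0, 0.0, 0.0, 0.0, -0.0, -0.0, 78.0, 86.0, 106.0, 106.0]
336 [110.0, 110.0, 87.0, 77.0, 1.0, 0.0, 0.0, 0.0, 1.0, 0.0, 1.0, 1.0, 78.0, 85.0, 110.0, 110.0]
344 [111.0, 113.0, 87.0, 76.0, 0.0, 1.0, 0.0, 1.0, -0.0, 1.0, 0.0, 1.0, 77.0, 86.0, 113.0, 112.0]
```

View pics/c5.png

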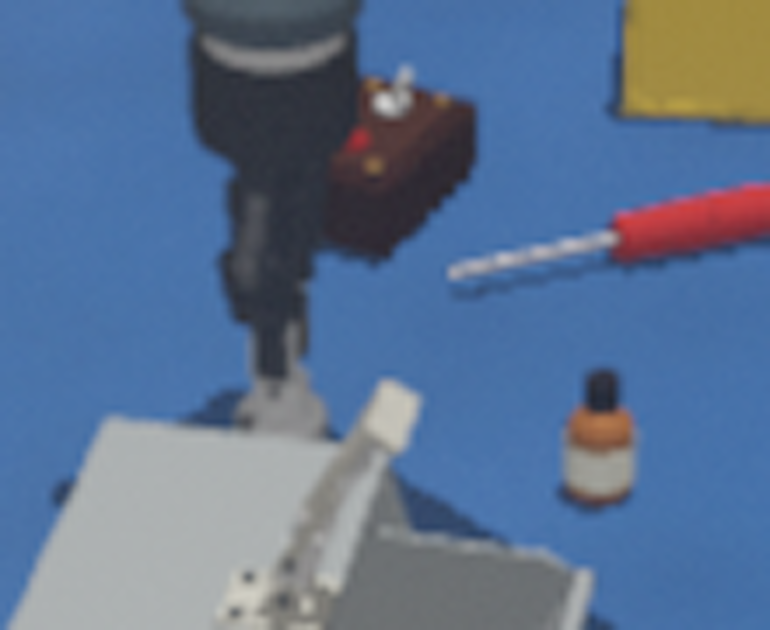

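View pics/c5c.png

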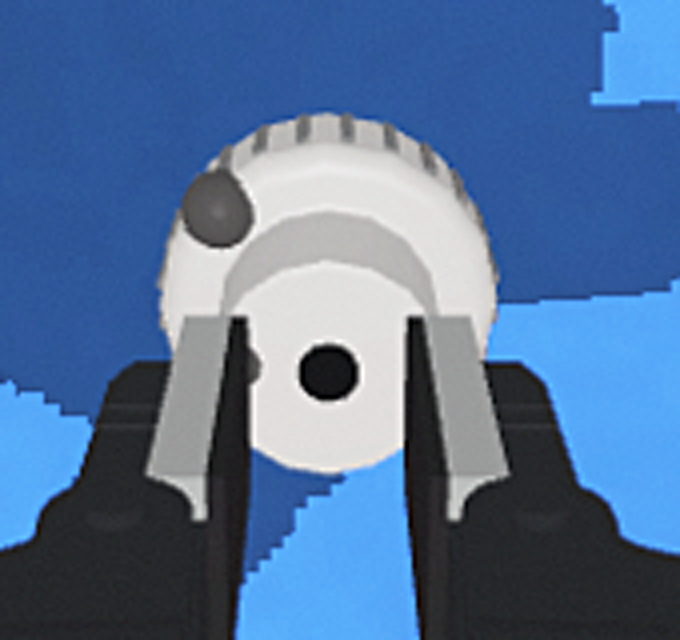

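View pics/c5b.png

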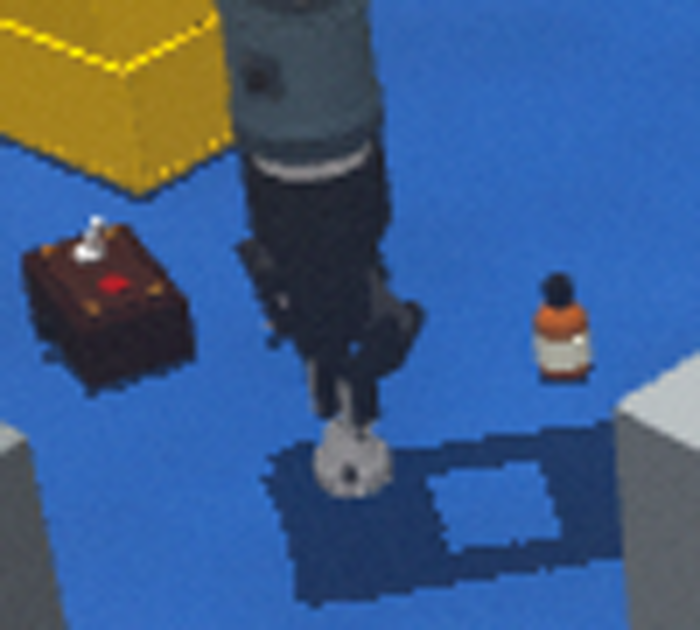

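Run:
```python
from h import *
o,T=pose()
for f in ['s5','sc5','w5']:
    print(f,'tcp',proj(f,T[:3,3]),'tip',proj(f,T[:3,3]-[0,0,.011]),'z48',proj(f,T[:3,3]*[1,1,0]+[0,0,.048]))
    P,d=cloud(f); X=P.reshape(-1,3); C=d['img'].reshape(-1,3)
    m=(np.hypot(X[:,0]-T[0,3],X[:,1]-T[1,3])<.03)&(X[:,2]>.012)&(X[:,2]<.12)
    Q=X[m];c=C[m]; 
    for z in range(12,100,4):
        k=(Q[:,2]*1000>=z)&(Q[:,2]*1000<z+4)
        if k.any(): print(z,k.sum(),c[k].mean(0).round(),((Q[k,:2]-T[:2,3])*1000).min(0).round(),((Q[k,:2]-T[:2,3])*1000).max(0).round())
```

```text
s5 tcp (np.float64(269.6457527432484), np.float64(176.99547902349332)) tip (np.float64(269.7063062390065), np.float64(179.76017406515126)) z48 (np.float64(269.4736277031813), np.float64(169.13675445505532))
12 19 [123. 125. 131.] [-17.  -8.] [22. 20.]
16 28 [128. 129. 133.] [-19.  -9.] [18. 24.]
20 7 [137. 137. 139.] [-12.   6.] [10. 13.]
24 9 [134. 135. 136.] [-12.   7.] [10. 19.]
28 7 [128. 129. 133.] [-12.   3.] [10. 16.]
32 9 [117. 121. 129.] [-11. -16.] [10. 14.]
36 3 [117. 118. 121.] [-10.  11.] [ 2. 21.]
40 8 [ 96. 101. 110.] [ -7. -11.] [13. 29.]
44 8 [ 79.  88. 104.] [-11. -12.] [13. 18.]
48 15 [70. 75. 85.] [-11. -12.] [13. 26.]
52 3 [ 76.  86. 102.] [-8. -7.] [13. 22.]
56 9 [77. 84. 97.] [-11. -11.] [13. 26.]
60 9 [61. 69. 83.] [-11.  -8.] [13. 26.]
64 8 [63. 67. 77.] [-11.  -9.] [ 6. 25.]
68 10 [62. 69. 82.] [-11.  -9.] [12. 27.]
72 5 [57. 63. 75.] [-11. -12.] [ 1. 24.]
76 4 [55. 64. 80.] [-13. -22.] [ 4. 25.]
80 5 [50. 55. 64.] [-11.  -8.] [-8. 24.]
84 3 [49. 62. 82.] [-13. -23.] [-11.  -8.]
92 1 [46. 51. 61.] [-9. 26.] [-9. 26.]
96 4 [46. 52. 63.] [-14. -11.] [-5. 27.]

[... 1606 characters left out ...]
[12. 11.]
36 22 [104. 103. 104.] [-9. -9.] [9. 8.]
40 70 [74. 75. 82.] [-13. -16.] [ 8. 10.]
44 209 [ 92.  95. 101.] [-14. -21.] [10. 20.]
48 317 [73. 74. 76.] [-14. -23.] [11. 21.]
52 334 [74. 76. 79.] [-13. -23.] [11. 22.]
56 378 [73. 75. 78.] [-14. -23.] [10. 21.]
60 400 [75. 76. 78.] [-12. -23.] [11. 21.]
64 464 [76. 77. 81.] [-14. -23.] [11. 22.]
68 410 [81. 82. 85.] [-14. -23.] [11. 21.]
72 322 [97. 97. 98.] [-13. -16.] [11. 14.]
76 882 [70. 70. 72.] [-14. -21.] [12. 24.]
80 577 [40. 43. 51.] [ -9. -30.] [14. 29.]
84 1236 [38. 40. 44.] [-11. -30.] [14. 29.]
88 1029 [37. 39. 42.] [-12. -30.] [13. 29.]
92 1692 [40. 42. 45.] [-11. -30.] [13. 30.]
96 442 [38. 40. 43.] [ -6. -30.] [12. 30.]
```

Run:
```python
from h import *
P,d=cloud('w3'); T=d['W']; 
c=np.load('pics/w3.npz'); 
v,u=np.mgrid[:420,:560]
for (a,b) in [(100,180),(380,460)]:
    m=(u>a)&(u<b)&(v>255)&(P[...,2]>.05)
    Q=P[m]; i=Q[:,2].argsort()[:8]; print(Q[i].round(3).tolist())
```

```text
[[0.593, -0.253, 0.098], [0.597, -0.253, 0.098], [0.6, -0.253, 0.098], [0.596, -0.253, 0.099], [0.602, -0.254, 0.099], [0.592, -0.253, 0.099], [0.596, -0.253, 0.099], [0.597, -0.253, 0.099]]
[[0.585, -0.338, 0.098], [0.593, -0.339, 0.098], [0.594, -0.339, 0.098], [0.595, -0.339, 0.098], [0.584, -0.338, 0.098], [0.589, -0.338, 0.098], [0.593, -0.339, 0.099], [0.581, -0.338, 0.099]]
```

drive_tool --pt "0 0 0 0 0 0 1" --pt "0 0 0 0 0 0 1" --pt "0 0 0 0 0 0 1" --pt "0.014 0 0 0 0 0 1" --pt "0.014 0 0 0 0 0 1" --pt "0.01 0 0 0 0 0 1" --pt "0 0 0 0 0 0 1"

```text
time_s: 4.5
eef_pos: [0.5967, -0.2979, -0.0228]
eef_rot: [0.033, -0.705, 0.032, 0.707]
wrist_force: [-0.7, -0.3, 0.3]
opening: 1.001
```

Run:
```python
from h import *
delta([.597,-.298,-.022])
snap('wrist','w6'); crop('w6',100,150,460,360,2,'c6')
P,d=cloud('w6'); v,u=np.mgrid[:420,:560]
for (a,b) in [(100,180),(380,460)]:
    m=(u>a)&(u<b)&(v>255)&(P[...,2]>.006)
    Q=P[m]; i=Q[:,2].argsort()[:4]; print(Q[i].round(3).tolist())
```

```text
now [ 0.5967 -0.2979 -0.0228] F [-0.7 -0.3  0.3] open 1.001 t 4.5
need tool xyz [-0.0008  0.0001 -0.0003]
axes in stand [[-0.003, 0.0, -1.0], [0.002, -1.0, -0.0], [-1.0, -0.002, 0.003]]
[[0.599, -0.255, 0.012], [0.604, -0.256, 0.013], [0.594, -0.255, 0.013], [0.592, -0.255, 0.013]]
[[0.585, -0.34, 0.012], [0.591, -0.341, 0.012], [0.595, -0.341, 0.013], [0.59, -0.341, 0.013]]
```

View pics/c6.png

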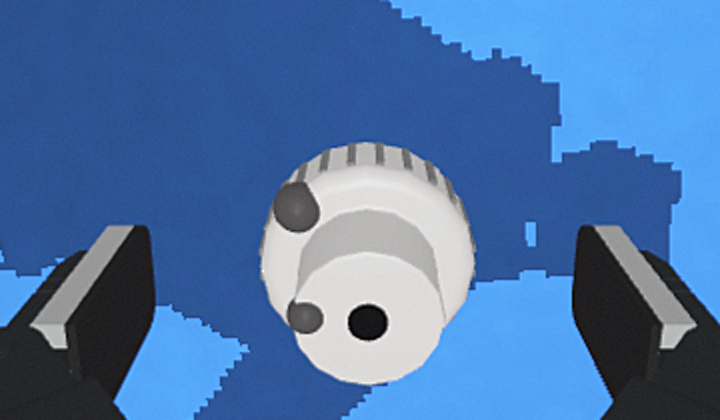

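drive_tool --pt "0 0 0 0 0 0 -1" --pt "0 0 0 0 0 0 -1" --pt "0 0 0 0 0 0 -1" --pt "0 0 0 0 0 0 -1" --pt "0 0 0 0 0 0 -1" --pt "-0.02 0 0 0 0 0 -1" --pt "-0.03 0 0 0 0 0 -1"

```text
time_s: 5.42
eef_pos: [0.5968, -0.298, 0.029]
eef_rot: [0.033, -0.706, 0.032, 0.707]
wrist_force: [1.0, -1.1, -1.3]
opening: 0.469
```

Run:
```python
from h import *
# target: tilt 30, tcp position in stand
delta(s2w([-85,-40,220])); print(s2w([-85,-40,220]))
snap('wrist','w7'); crop('w7',100,150,460,360,2,'c7')
```

```text
now [ 0.5968 -0.298   0.029 ] F [ 1.  -1.1 -1.3] open 0.469 t 5.425
need tool xyz [-0.1902 -0.3063  0.143 ]
axes in stand [[-0.002, 0.0, -1.0], [0.001, -1.0, -0.0], [-1.0, -0.001, 0.002]]
[0.48296858 0.01992251 0.22      ]
```

View pics/c7.png

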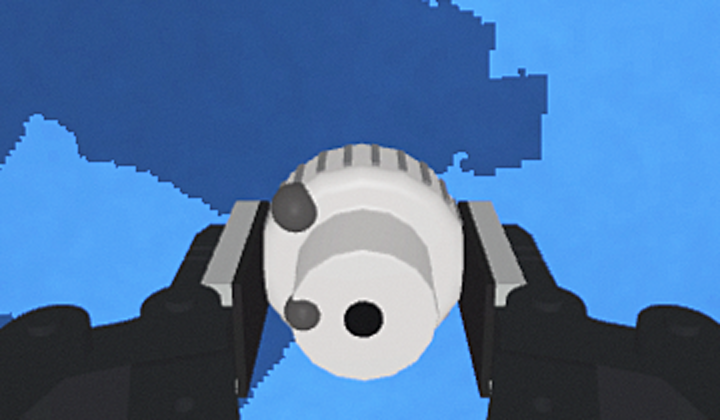

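drive_tool --pt "-0.05 0 0 0 0 0 -1" --pt "-0.05 0 0 0 0 0 -1" --pt "-0.05 0 0 0 0 0 -1" --pt "0 0 0 0 10.3 0 -1" --pt "0 0 0 0 10.3 0 -1" --pt "0 0 0 0 10.3 0 -1" --pt "0 -0.05 0 0 0 0 -1" --pt "0 -0.05 0 0 0 0 -1" --pt "0 -0.05 0 0 0 0 -1"

```text
time_s: 6.6
eef_pos: [0.6112, -0.1483, 0.1798]
eef_rot: [-0.023, 0.869, -0.041, -0.492]
wrist_force: [1.1, -0.4, -1.0]
opening: 0.472
```

Run:
```python
from h import *
delta(s2w([-108,-40,180])); print(ctrl.get_obs()['q'].round(2))
```

```text
now [ 0.6112 -0.1483  0.1798] F [ 1.1 -0.4 -1. ] open 0.472 t 6.6
need tool xyz [-0.0857 -0.1556  0.1426]
axes in stand [[0.514, -0.001, -0.858], [-0.0, -1.0, 0.0], [-0.858, 0.0, -0.514]]
[-0.55  0.    1.97  0.36  0.71  0.89]
```

drive_tool --pt "-0.0286 0 0.0475 0 0 0 -1" --pt "-0.0286 -0.01 0.0475 0 0 0 -1" --pt "-0.0286 -0.02 0.0475 0 0 0 -1" --pt "0 -0.045 0 0 0 0 -1" --pt "0 -0.045 0 0 0 0 -1" --pt "0 -0.035 0 0 0 0 -1" --pt "0 0 0 0 0 0 -1"

```text
time_s: 7.48
eef_pos: [0.4598, 0.0231, 0.1799]
eef_rot: [-0.021, 0.869, -0.038, -0.492]
wrist_force: [0.5, 0.4, -1.4]
opening: 0.47
```

Run:
```python
from h import *
delta(s2w([-40,-40,68]));print(w2s(pose()[1][:3,3]))
snap('side','s8'); crop('s8',190,100,350,290,4,'c8'); snap('wrist','w8')
```

```text
now [0.4598 0.0231 0.1799] F [ 0.5  0.4 -1.4] open 0.47 t 7.475
need tool xyz [ 0.1311  0.0014 -0.0011]
axes in stand [[0.514, 0.006, -0.858], [0.003, -1.0, -0.005], [-0.858, 0.0, -0.514]]
[-108.32373242  -38.99762683  179.91920881]
```

View pics/c8.png

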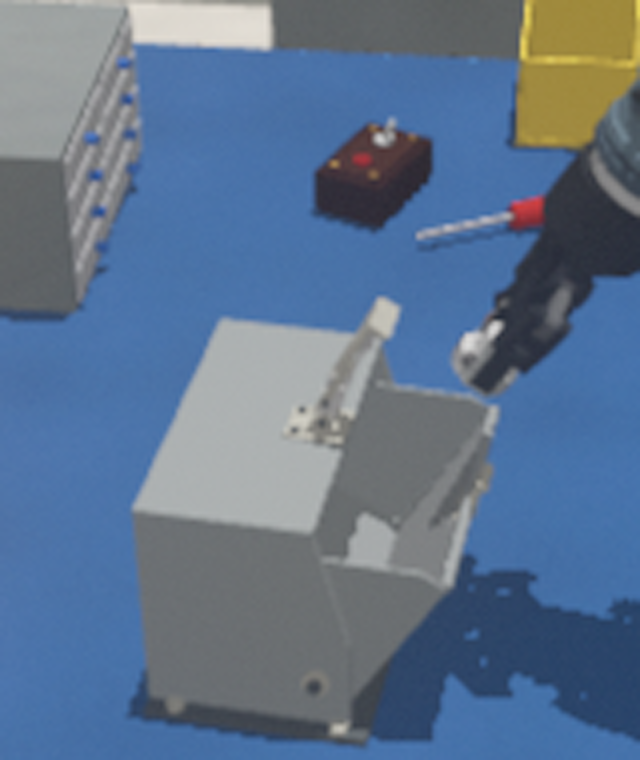

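View pics/w8.png

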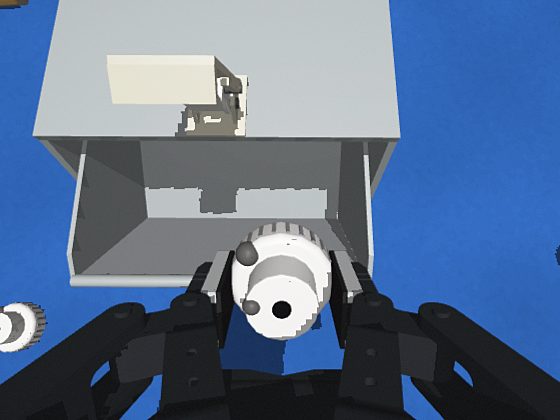

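drive_tool --pt "0.03 0 -0.001 0 0 0 -1" --pt "0.03 0 0 0 0 0 -1" --pt "0.015 0 0 0 0 0 -1" --pt "0 0 0 0 0 0 -1"

```text
time_s: 8.07
eef_pos: [0.4988, 0.0153, 0.1144]
eef_rot: [-0.024, 0.868, -0.041, -0.494]
wrist_force: [0.3, -0.2, -1.4]
opening: 0.469
```

Run:
```python
from h import *
delta(s2w([-40,-40,68]));print(w2s(pose()[1][:3,3]))
snap('side','s9'); crop('s9',190,100,350,290,4,'c9'); snap('wrist','w9')
```

```text
now [0.4988 0.0153 0.1144] F [ 0.3 -0.2 -1.4] open 0.469 t 8.075
need tool xyz [ 0.0546 -0.0032 -0.0011]
axes in stand [[0.511, -0.002, -0.86], [-0.001, -1.0, 0.002], [-0.86, -0.0, -0.511]]
[-68.8486369  -43.15477439 114.40876089]
```

View pics/c9.png

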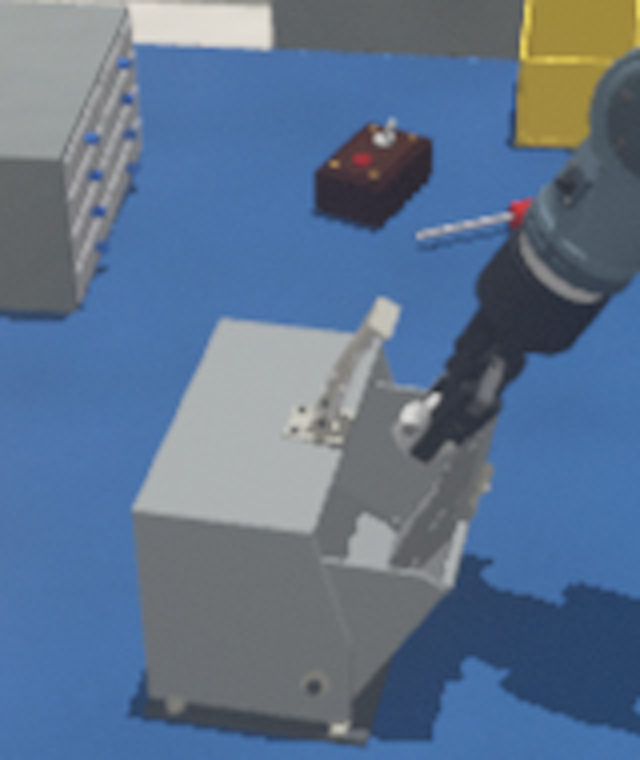

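View pics/w9.png

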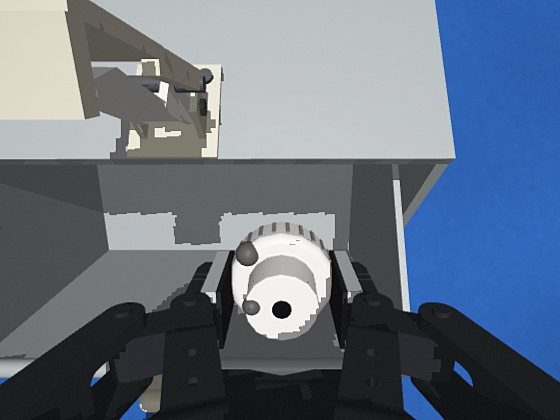

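drive_tool --pt "0 -0.013 0 0 0 0 -1" --pt "0.02 0 0 0 0 0 -1" --pt "0.02 0 0 0 0 0 -1" --pt "0 0 0 0 0 0 -1"

```text
time_s: 8.68
eef_pos: [0.5208, 0.0274, 0.0812]
eef_rot: [-0.023, 0.869, -0.04, -0.493]
wrist_force: [0.4, -0.1, -1.0]
opening: 0.469
```

Run:
```python
from h import *
delta(s2w([-40,-30,68]));print(w2s(pose()[1][:3,3]))
snap('wrist','w10')
```

```text
now [0.5208 0.0274 0.0812] F [ 0.4 -0.1 -1. ] open 0.469 t 8.675
need tool xyz [ 0.0155  0.001  -0.0001]
axes in stand [[0.513, -0.0, -0.859], [0.0, -1.0, 0.0], [-0.859, -0.0, -0.513]]
[-48.02137788 -29.03810939  81.21722219]
```

View pics/w10.png

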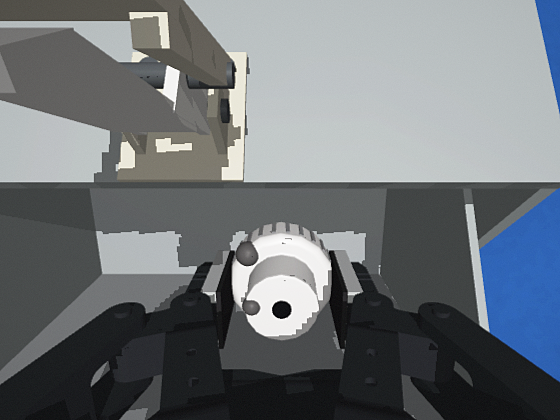

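drive_tool --pt "0 0 0 0 0 0 0.3" --pt "0 0 0 0 0 0 0.3" --pt "0 0 0 0 0 0 0.3" --pt "-0.04 0 0 0 0 0 0.3" --pt "-0.05 0 0 0 0 0 0.3" --pt "-0.04 0 0 0 0 0 0.3" --pt "0 0 0 0 0 0 0.5"

```text
time_s: 9.6
eef_pos: [0.456, 0.0336, 0.1974]
eef_rot: [-0.022, 0.871, -0.04, -0.489]
wrist_force: [0.1, 0.3, 0.5]
opening: 0.75
```

Run:
```python
from h import *
delta(s2w([-40,-30,68]));print(w2s(pose()[1][:3,3]), pose()[0]['q'].round(2))
snap('wrist','w11')
```

```text
now [0.456  0.0336 0.1974] F [0.1 0.3 0.5] open 0.75 t 9.6
need tool xyz [0.1485 0.001  0.005 ]
axes in stand [[0.521, 0.001, -0.854], [-0.001, -1.0, -0.001], [-0.854, 0.001, -0.521]]
[-113.08238295  -28.85977475  197.36039876] [-0.25 -0.53  2.34  0.11  0.8   1.36]
```

View pics/w11.png

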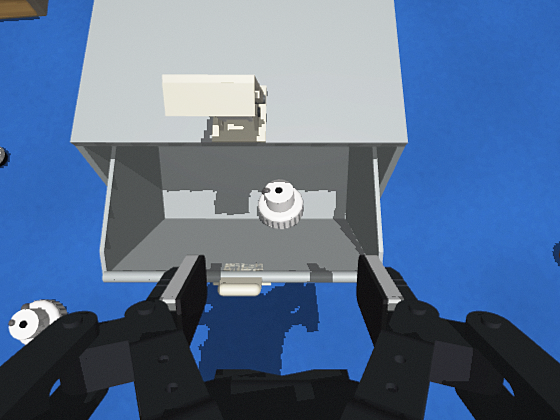

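drive_tool --pt "0 -0.03 0 0 -10.3 0 1" --pt "0 -0.03 0 0 -10.3 0 1" --pt "0 -0.03 0 0 -10.3 0 1" --pt "0 -0.05 0.015 0 0 0 1" --pt "0 -0.05 0.015 0 0 0 1" --pt "0.02 -0.05 0.014 0 0 0 1" --pt "0.05 0 0 0 0 0 1" --pt "0.05 0 0 0 0 0 1" --pt "0 0 0 0 0 0 1"

```text
time_s: 10.78
eef_pos: [0.4281, 0.2755, 0.0672]
eef_rot: [0.031, -0.702, 0.034, 0.71]
wrist_force: [-0.4, 0.1, -0.1]
opening: 1.003
```

Run:
```python
from h import *
delta([.434,.276,-.023])
snap('wrist','w12'); knob('w12',(.434,.276))
```

```text
now [0.4281 0.2755 0.0672] F [-0.4  0.1 -0.1] open 1.003 t 10.775
need tool xyz [ 0.0901 -0.0015 -0.0069]
axes in stand [[-0.011, 0.001, -1.0], [-0.005, -1.0, -0.001], [-1.0, 0.005, 0.011]]
knob mid [0.42965322 0.27159231] [0.04352303 0.04359236] zmax 0.03725615048336367
top [0.43005879 0.27198726 0.03163076] [0.02646817 0.0275113  0.01125078]
```

View pics/w12.png

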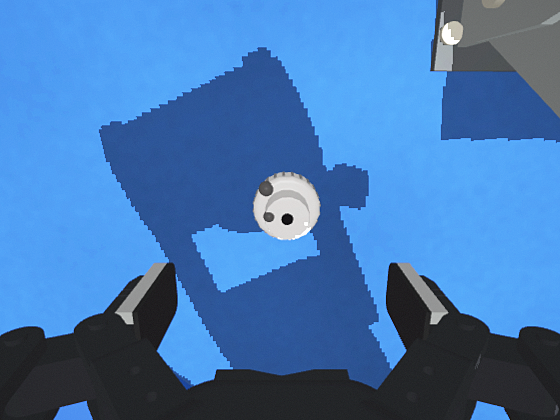

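drive_tool --pt "0.025 0.0015 -0.0015 0 0.6 0 1" --pt "0.025 0.0015 -0.0015 0 0 0 1" --pt "0.025 0 0 0 0 0 1" --pt "0.015 0 0 0 0 0 1" --pt "0 0 0 0 0 0 1"

```text
time_s: 11.45
eef_pos: [0.4366, 0.2736, -0.0168]
eef_rot: [-0.032, 0.71, -0.033, -0.703]
wrist_force: [0.7, -0.3, -0.1]
opening: 0.999
```

Run:
```python
from h import *
delta([.431,.272,-.023])
snap('wrist','w13'); crop('w13',100,150,460,360,2,'c13')
```

```text
now [ 0.4366  0.2736 -0.0168] F [ 0.7 -0.3 -0.1] open 0.999 t 11.45
need tool xyz [0.0061 0.0021 0.0055]
axes in stand [[0.01, 0.0, -1.0], [-0.0, -1.0, -0.0], [-1.0, 0.0, -0.01]]
```

View pics/c13.png

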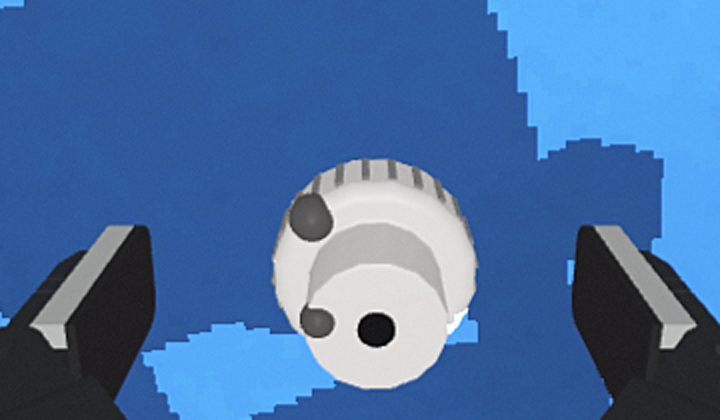

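drive_tool --pt "0.006 0.002 0.005 0 -0.4 0 1" --pt "0 0 0 0 0 0 -1" --pt "0 0 0 0 0 0 -1" --pt "0 0 0 0 0 0 -1" --pt "0 0 0 0 0 0 -1" --pt "0 0 0 0 0 0 -1" --pt "-0.05 0 0 0 0 0 -1" --pt "-0.05 0 0 0 0 0 -1" --pt "-0.05 0 0 0 0 0 -1" --pt "-0.05 0 0 0 0 0 -1"

```text
time_s: 12.75
eef_pos: [0.43, 0.272, 0.1785]
eef_rot: [-0.032, 0.708, -0.033, -0.705]
wrist_force: [1.0, 0.7, -2.1]
opening: 0.474
```

Run:
```python
from h import *
delta(s2w([-108,30,180]))
snap('wrist','w14'); crop('w14',100,150,460,360,2,'c14')
```

```text
now [0.43   0.272  0.1785] F [ 1.   0.7 -2.1] open 0.474 t 12.75
need tool xyz [-0.0013  0.1761 -0.0529]
axes in stand [[0.003, 0.0, -1.0], [-0.0, -1.0, -0.0], [-1.0, 0.0, -0.003]]
```

View pics/c14.png

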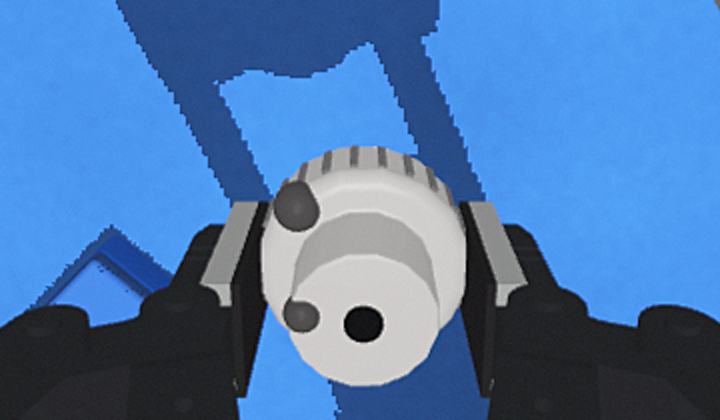

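drive_tool --pt "0 0 0 0 10.3 0 -1" --pt "0 0 0 0 10.3 0 -1" --pt "0 0 0 0 10.3 0 -1" --pt "0 0.045 0 0 0 0 -1" --pt "0 0.045 0 0 0 0 -1" --pt "0.013 0.045 -0.023 0 0 0 -1" --pt "0.013 0.041 -0.023 0 0 0 -1" --pt "0 0 0 0 0 0 -1"

```text
time_s: 13.8
eef_pos: [0.4681, 0.0881, 0.179]
eef_rot: [-0.024, 0.87, -0.043, -0.491]
wrist_force: [-0.2, -0.7, -1.8]
opening: 0.473
```

Run:
```python
from h import *
delta(s2w([-47,30,81]));print(w2s(pose()[1][:3,3]), pose()[0]['q'].round(2))
```

```text
now [0.4681 0.0881 0.179 ] F [-0.2 -0.7 -1.8] open 0.473 t 13.8
need tool xyz [ 1.144e-01 -3.900e-03  1.000e-04]
axes in stand [[0.518, -0.007, -0.856], [-0.004, -1.0, 0.006], [-0.856, 0.0, -0.518]]
[-106.12345699   26.52819693  178.95211835] [-0.04 -0.4   2.3  -0.05  0.7   1.66]
```

drive_tool --pt "0.03 -0.005 0 0 0 0 -1" --pt "0.03 0 0 0 0 0 -1" --pt "0.03 0 0 0 0 0 -1" --pt "0.024 0 0 0 0 0 -1" --pt "0 0 0 0 0 0 -1" --pt "0 0 0 0 0 0 -1"

```text
time_s: 14.55
eef_pos: [0.5254, 0.0924, 0.081]
eef_rot: [-0.022, 0.87, -0.04, -0.491]
wrist_force: [0.3, -0.4, -2.1]
opening: 0.472
```

Run:
```python
from h import *
delta(s2w([-47,30,81]));print(w2s(pose()[1][:3,3]), pose()[0]['q'].round(2))
snap('wrist','w15')
```

```text
now [0.5254 0.0924 0.081 ] F [ 0.3 -0.4 -2.1] open 0.472 t 14.55
need tool xyz [ 0.0012  0.0061 -0.0021]
axes in stand [[0.516, 0.002, -0.857], [0.001, -1.0, -0.001], [-0.857, -0.0, -0.516]]
[-49.42615483  36.09649052  81.00258991] [-0.03 -0.03  2.24 -0.09  0.38  1.71]
```

View pics/w15.png

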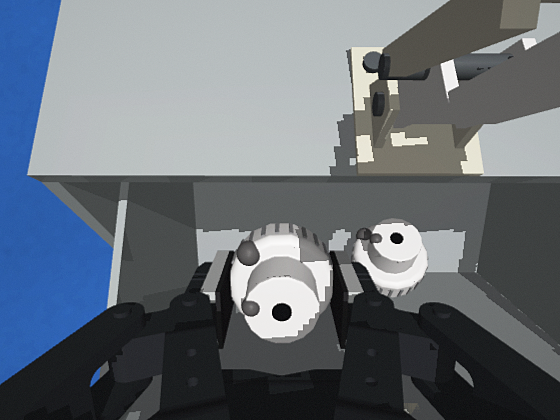

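drive_tool --pt "0 0.006 0 0 0 0 -1" --pt "0 0 0 0 0 0 0.2" --pt "0 0 0 0 0 0 0.2" --pt "0 0 0 0 0 0 0.2" --pt "-0.04 0 0 0 0 0 0.2" --pt "-0.05 0 0 0 0 0 0.2" --pt "-0.05 0 0 0 0 0 0.0" --pt "0 0 0 0 0 0 -1"

```text
time_s: 15.6
eef_pos: [0.4552, 0.0926, 0.2064]
eef_rot: [-0.022, 0.873, -0.04, -0.486]
wrist_force: [0.8, 0.6, -0.3]
opening: 0.3
```

Run:
```python
from h import *
delta(s2w([-47,30,81]));print(w2s(pose()[1][:3,3]), pose()[0]['q'].round(2))
snap('wrist','w16')
```

```text
now [0.4552 0.0926 0.2064] F [ 0.8  0.6 -0.3] open 0.3 t 15.6
need tool xyz [ 1.447e-01 -1.000e-04  4.300e-03]
axes in stand [[0.526, 0.001, -0.851], [0.001, -1.0, -0.001], [-0.851, -0.001, -0.526]]
[-119.37797724   29.76925017  206.37056267] [-0.03 -0.49  2.3  -0.04  0.78  1.65]
```

View pics/w16.png

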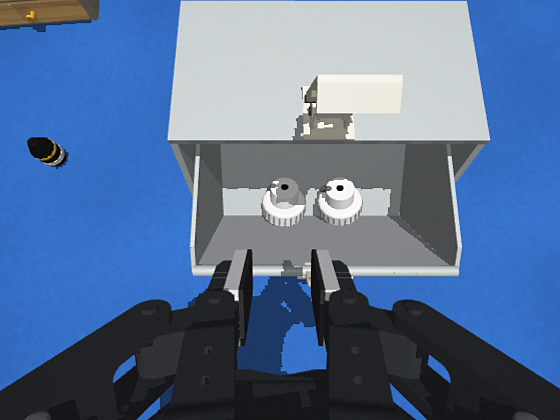

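Run:
```python
from h import *
for f in ['w11','w16']:
    P,d=cloud(f); S=(P.reshape(-1,3)-SO)@SR*1000
    m=(abs(S[:,2]-166)<5)&(S[:,0]>-60)&(S[:,0]<60)&(abs(S[:,1])<130); Q=S[m]
    print(f,Q[:,2].mean())
    for y in range(-100,101,25):
        k=abs(Q[:,1]-y)<6; print(y,np.percentile(Q[k,0],[0,1]).round(1) if k.any() else None,end=' ')
    print()
    for x in range(-30,60,20):
        k=abs(Q[:,0]-x)<5; print(x,Q[k,1].min().round(1),Q[k,1].max().round(1)) if k.any() else None
    # claw & lever
    m=(abs(S[:,1])<30)&(S[:,2]>200)&(S[:,2]<280)&(S[:,0]>-90)&(S[:,0]<20);Q=S[m]
    print('claw top',Q[:,0].min(),Q[Q[:,2]>235].min(0),Q[Q[:,2]>235].max(0))
    m=(abs(S[:,1])<90)&(abs(S[:,1])>30)&(S[:,2]>100)&(S[:,2]<140)&(S[:,0]<-110)&(S[:,0]>-140);Q=S[m];print('rim',np.median(Q,0),Q.min(0),Q[Q[:,2].argsort()[-5:]])
```

```text
w11 166.56164053276763
-100 [-43.7 -43.1] -75 [-43.5 -43. ] -50 [-43.5 -43. ] -25 [-43.2 -42.9] 0 [-43.7 -43.1] 25 [-43.4 -42.9] 50 [-43.6 -43. ] 75 [-43.4 -42.9] 100 [-43.4 -42.9] 
-30 -110.2 106.7
-10 -110.2 106.8
10 -110.1 106.6
30 -110.0 106.5
50 -110.2 106.5
claw top -73.28518206534591 [-73.28518207 -18.89128632 238.05581296] [-49.15090272  15.29211083 262.49216018]
rim [-119.87376306  -36.38640358  119.74404999] [-128.46100252  -86.70869623  101.54695472] [[-124.7564321    63.99045365  130.26374972]
 [-124.75365137   53.8278322   130.26851692]
 [-124.07004444  -52.54491151  130.48877464]
 [-124.11538213   58.4924702   130.66226343]
 [-124.08681007  -47.78390239  130.72009831]]
w16 166.53808035803948
-100 [-43.9 -43.1] -75 [-43.8 -43.1] -50 [-44.  -43.1] -25 [-43.6 -43.1] 0 [-43.7 -43.2] 25 [-43.4 -43. ] 50 [-43.6 -42.9] 75 [-43.4 -42.9] 100 [-43.7 -42.9] 
-30 -110.3 106.4
-10 -109.9 106.2
10 -110.3 106.2
30 -110.1 106.3
50 -110.1 106.0
claw top -73.41171044946687 [-73.41171045 -19.18582178 235.17877859] [-47.78928305  15.29137217 262.50468181]
rim [-120.43805105  -41.04505222  118.55351783] [-129.11909818  -89.97859799  100.75149433] [[-126.39229038  -69.86773865  129.04986488]
 [-126.46907842   34.914959    129.07752126]
 [-126.40385096  -57.82590633  129.08611434]
 [-124.99989926  -84.81139024  129.23331304]
 [-125.13152234   78.85082883  129.42134679]]
```

```bash
sed -i 's/SO=np.array(\[.5713,.0519,0\])/SO=np.array([.5681,.0502,.0005])/' h.py
python3 - <<'E'
from h import *
print(s2w([0,0,0])); print(w2s(pose()[1][:3,3]))
E
```

```text
[5.681e-01 5.020e-02 5.000e-04]
[-117.04736198   31.52030142  203.13173695]
```

drive_tool --pt "-0.0115 0 0.0185 0 0 0 -1" --pt "-0.0115 0 0.0185 0 0 0 -1" --pt "0.026 -0.0075 0.016 0 0 0 -1" --pt "0.026 -0.0075 0.016 0 0 0 -1" --pt "0.026 -0.0075 0.016 0 0 0 -1" --pt "0.026 -0.0075 0.016 0 0 0 -1" --pt "0 0 0 0 0 0 -1"

```text
time_s: 16.52
eef_pos: [0.408, 0.1261, 0.0744]
eef_rot: [-0.022, 0.867, -0.04, -0.496]
wrist_force: [0.0, -1.0, -0.7]
opening: -0.004
```

Run:
```python
from h import *
delta(s2w([-68,60,85]));print(w2s(pose()[1][:3,3]), pose()[0]['q'].round(2))
snap('side','s17'); crop('s17',190,100,350,290,4,'c17')
```

```text
now [0.408  0.1261 0.0744] F [ 0.  -1.  -0.7] open -0.004 t 16.525
need tool xyz [ 0.0404  0.0009 -0.0905]
axes in stand [[0.508, 0.001, -0.862], [-0.001, -1.0, -0.002], [-0.862, 0.002, -0.508]]
[-166.46128905   60.78028841   73.89823062] [ 0.1  -0.28  2.47 -0.23  0.44  1.95]
```

View pics/c17.png

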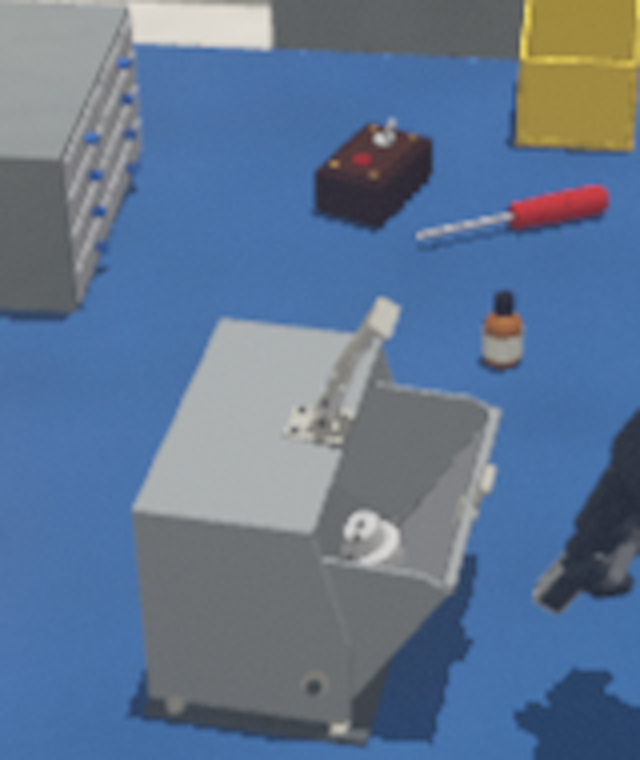

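drive_tool --pt "0.005 0 -0.0145 0 0 0 -1" --pt "0.005 0 -0.0145 0 0 0 -1" --pt "0.005 0 -0.0145 0 0 0 -1" --pt "0.0051 0 -0.0086 0 0 0 -1" --pt "0.0051 0 -0.0086 0 0 0 -1" --pt "0.0051 0 -0.0086 0 0 0 -1" --pt "0.0051 0 -0.0086 0 0 0 -1"

```text
time_s: 17.45
eef_pos: [0.4969, 0.1184, 0.089]
eef_rot: [-0.023, 0.87, -0.04, -0.491]
wrist_force: [-3.9, 1.4, 2.6]
opening: 0.003
```

Run:
```python
from h import *
delta(s2w([-68,60,85]));print(w2s(pose()[1][:3,3]))
snap('side','s18'); crop('s18',190,100,350,290,4,'c18')
```

```text
now [0.4969 0.1184 0.089 ] F [-3.9  1.4  2.6] open 0.003 t 17.45
need tool xyz [ 0.0077  0.0014 -0.0061]
axes in stand [[0.516, 0.001, -0.856], [0.0, -1.0, -0.001], [-0.856, 0.0, -0.516]]
[-77.21940821  61.34912669  88.48310057]
```

View pics/c18.png

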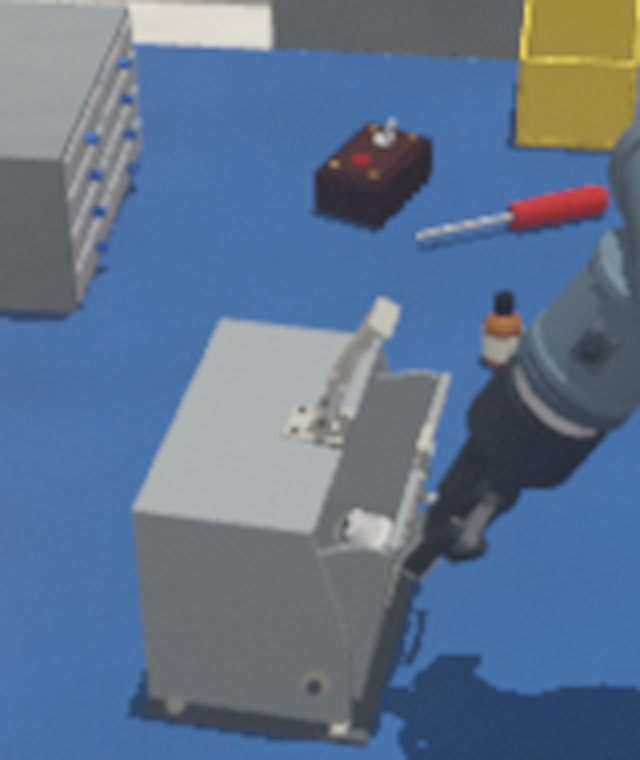

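drive_tool --pt "0.004 0 -0.0034 0 0 0 -1" --pt "0.0025 0 -0.0034 0 0 0 -1" --pt "0.002 0 -0.0034 0 0 0 -1"

```text
time_s: 17.88
eef_pos: [0.5097, 0.1172, 0.0871]
eef_rot: [-0.023, 0.87, -0.04, -0.491]
wrist_force: [-2.5, -0.1, 2.3]
opening: 0.001
```

drive_tool --pt "0.001 0 -0.0017 0 0 0 -1" --pt "0 0 0 0 0 0 -1"

```text
time_s: 18.12
eef_pos: [0.5102, 0.1172, 0.0865]
eef_rot: [-0.022, 0.869, -0.04, -0.492]
wrist_force: [-10.9, 0.6, 8.1]
opening: 0.001
```

Run:
```python
from h import *
delta(s2w([-68,60,85]));print(w2s(pose()[1][:3,3]))
snap('side','s19'); crop('s19',190,100,350,290,4,'c19')
P,d=cloud('s19'); S=(P.reshape(-1,3)-SO)@SR*1000-[3,2,0]
m=(abs(S[:,1]+50)<40)&(S[:,2]>140)&(S[:,2]<165)&(S[:,0]>-120)&(S[:,0]<-45);Q=S[m];Q=Q[Q[:,0].argsort()];print(Q[::5].round(0).tolist())
```

```text
now [0.5102 0.1172 0.0865] F [-10.9   0.6   8.1] open 0.001 t 18.125
need tool xyz [-0.0013  0.0014  0.0041]
axes in stand [[0.515, 0.001, -0.857], [0.0, -1.0, -0.001], [-0.857, 0.0, -0.515]]
[-63.82358765  61.36449094  86.03112209]
[[-74.0, -10.0, 154.0], [-73.0, -31.0, 155.0], [-72.0, -48.0, 159.0], [-71.0, -24.0, 157.0], [-71.0, -69.0, 154.0], [-71.0, -72.0, 142.0], [-70.0, -76.0, 156.0], [-69.0, -36.0, 158.0], [-68.0, -83.0, 154.0], [-66.0, -64.0, 157.0], [-54.0, -88.0, 149.0]]
```

View pics/c19.png

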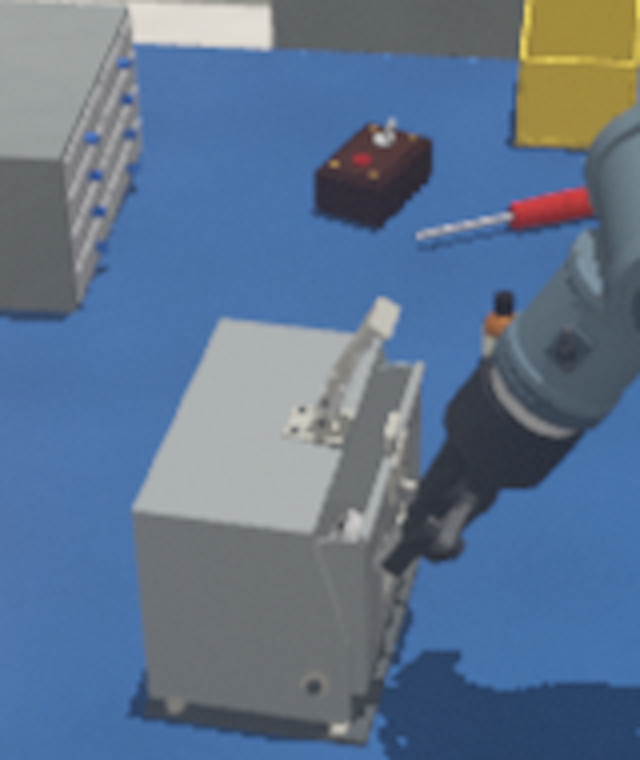

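drive_tool --pt "0.0005 0 -0.0012 0 0 0 -1" --pt "0 0 0 0 0 0 -1"

```text
time_s: 18.42
eef_pos: [0.5104, 0.1172, 0.0864]
eef_rot: [-0.022, 0.869, -0.04, -0.493]
wrist_force: [-21.4, 1.7, 16.3]
opening: 0.001
```

drive_tool --pt "-0.013 0 0.0214 0 0 0 -1" --pt "-0.013 0 0.0214 0 0 0 -1" --pt "-0.043 0 -0.0258 0 0 0 -1" --pt "-0.043 0 -0.0258 0 0 0 -1" --pt "-0.043 0 -0.0258 0 0 0 -1" --pt "-0.043 0 -0.0258 0 0 0 -1" --pt "0 0 0 0 -10.4 0 -1" --pt "0 0 0 0 -10.4 0 -1" --pt "0 0 0 0 -10.4 0 -1" --pt "0 0 0 0 0 0 -1"

```text
time_s: 19.68
eef_pos: [0.4643, 0.1207, 0.2861]
eef_rot: [0.033, -0.704, 0.033, 0.709]
wrist_force: [0.8, -0.1, -0.9]
opening: 0.002
```

Run:
```python
from h import *
delta(s2w([-15,0,285]));print(w2s(pose()[1][:3,3]), pose()[0]['q'].round(2))
snap('wrist','w20'); snap('side','s20'); crop('s20',190,100,350,290,4,'c20')
```

```text
now [0.4643 0.1207 0.2861] F [ 0.8 -0.1 -0.9] open 0.002 t 19.675
need tool xyz [-0.      0.0605 -0.0949]
axes in stand [[-0.006, -0.001, -1.0], [-0.0, -1.0, 0.001], [-1.0, 0.0, 0.006]]
[-109.8642242    60.65980114  285.55165545] [ 0.01 -0.09  1.73  0.    1.5   1.67]
```

View pics/w20.png

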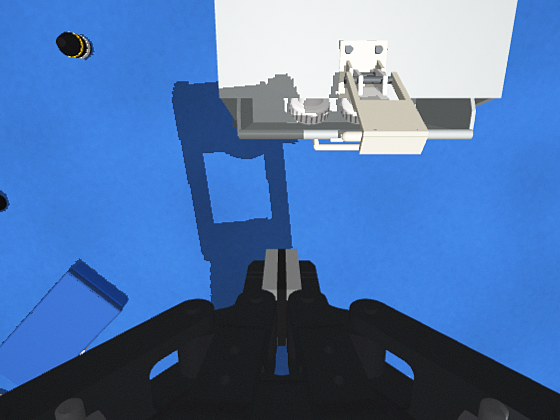

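View pics/c20.png

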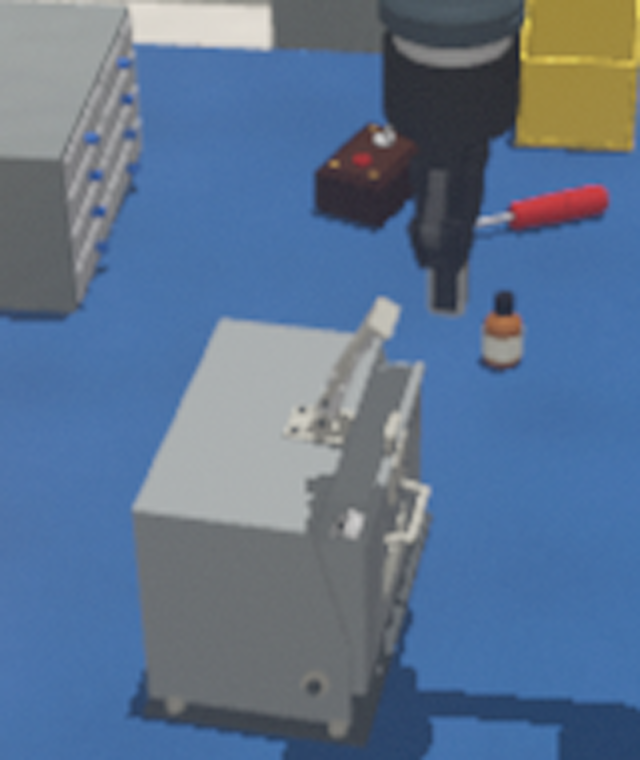

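Run:
```python
from h import *
P,d=cloud('w20'); S=(P-SO)@SR*1000
for y,x in [(110,390),(125,390),(135,390),(145,390),(150,390),(101,385),(80,345),(92,352),(137,420),(137,365),(133,300),(133,460)]: print((x,y),S[y,x].round(1))
```

```text
(390, 110) [-46.7  -1.5 240.9]
(390, 125) [-54.1   2.  255.1]
(390, 135) [-59.    2.6 258.5]
(390, 145) [-64.6   1.5 256.5]
(390, 150) [-67.6   0.6 254.2]
(385, 101) [-41.9  -0.7 232.3]
(345, 80) [-28.7  18.  200. ]
(352, 92) [-36.6  17.2 222.4]
(420, 137) [-60.  -13.  259.7]
(365, 137) [-59.9  16.2 260. ]
(300, 133) [-67.2  45.4 159.2]
(460, 133) [-67.6 -84.3 157.9]
```

drive_tool --pt "0 0.01 -0.0475 0 0 0 -1" --pt "0 0.01 -0.0475 0 0 0 -1" --pt "0 0.02 0 0 0 0 -1" --pt "0 0.02 0 0 0 0 -1" --pt "0 0 0 0 0 0 -1"

```text
time_s: 20.4
eef_pos: [0.5504, 0.052, 0.2889]
eef_rot: [-0.033, 0.706, -0.033, -0.706]
wrist_force: [-0.2, 0.5, 1.0]
opening: -0.001
```

Run:
```python
from h import *
delta(s2w([-20,0,226]));print(w2s(pose()[1][:3,3]), pose()[0]['q'].round(2))
snap('wrist','w21');
```

```text
now [0.5504 0.052  0.2889] F [-0.2  0.5  1. ] open -0.001 t 20.4
need tool xyz [0.0624 0.0002 0.0022]
axes in stand [[0.0, -0.001, -1.0], [-0.0, -1.0, 0.001], [-1.0, 0.0, -0.0]]
[-1.78267043e+01  1.80595532e-01  2.88433286e+02] [-0.12  0.07  1.56 -0.    1.5   1.54]
```

View pics/w21.png

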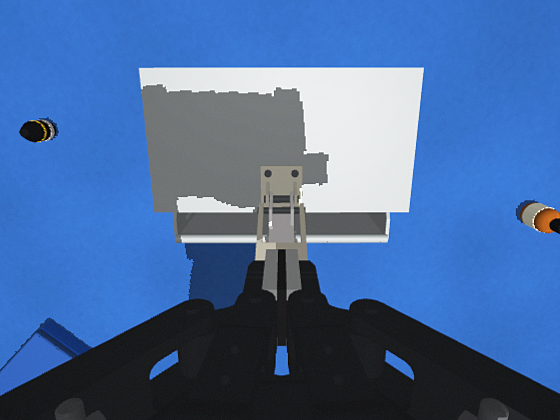

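drive_tool --pt "0.032 0 0 0 0 0 -1" --pt "0.032 0 0 0 0 0 -1" --pt "0 0 0.01 0 0 0 -1" --pt "0 0 0.01 0 0 0 -1" --pt "0 0 0.008 0 0 0 -1" --pt "0 0 0.008 0 0 0 -1" --pt "0 0 0 0 0 0 -1"

```text
time_s: 21.32
eef_pos: [0.5152, 0.0565, 0.2246]
eef_rot: [0.033, -0.706, 0.033, 0.707]
wrist_force: [0.1, 0.8, 0.4]
opening: -0.003
```

Run:
```python
from h import *
delta(s2w([-20,0,226]));print(w2s(pose()[1][:3,3]), pose()[0]['q'].round(2))
snap('side','s22'); crop('s22',200,110,320,220,6,'c22')
```

```text
now [0.5152 0.0565 0.2246] F [0.1 0.8 0.4] open -0.003 t 21.325
need tool xyz [-0.002   0.0014 -0.0333]
axes in stand [[-0.001, 0.001, -1.0], [-0.0, -1.0, -0.001], [-1.0, 0.0, 0.001]]
[-53.2655446    1.36038394 224.06195963] [-0.12  0.04  1.73 -0.    1.37  1.54]
```

View pics/c22.png

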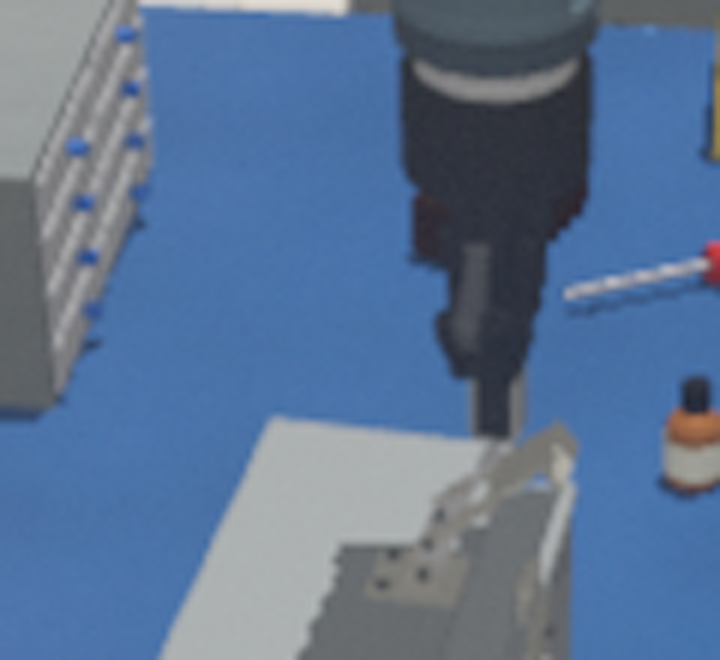

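drive_tool --pt "0 0 0 0 0 0 -1" --pt "0 0 0 0 0 0 -1"

```text
time_s: 21.62
eef_pos: [0.5156, 0.0563, 0.2238]
eef_rot: [0.033, -0.706, 0.033, 0.707]
wrist_force: [0.0, -0.6, 0.7]
opening: -0.004
```

Run:
```python
from h import *
snap('side','s23'); crop('s23',200,110,320,220,6,'c23'); snap('scene','sc23'); crop('sc23',240,150,340,240,7,'c23b')
```

```text
(no output)
```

View pics/c23.png

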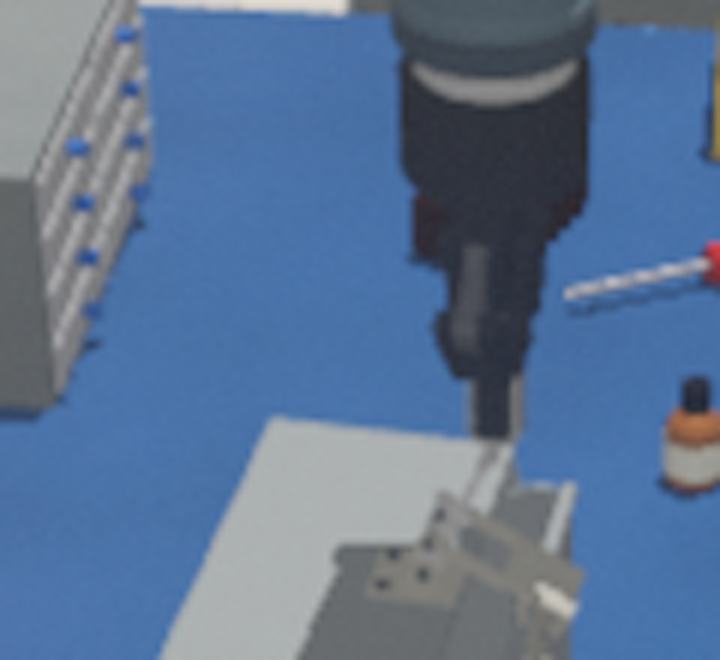

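View pics/c23b.png

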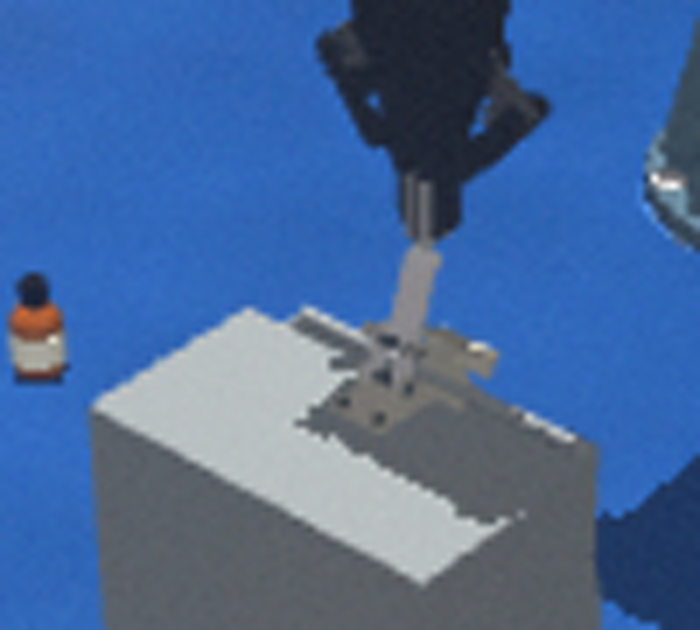

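drive_tool --pt "-0.01 0.001 0.01 0 0 0 -1" --pt "0 0 0.025 0 0 0 -1" --pt "0.015 0 0 0 0 0 -1" --pt "0.018 0 0 0 0 0 -1" --pt "0 0 0 0 0 0 -1"

```text
time_s: 22.35
eef_pos: [0.4794, 0.0587, 0.1993]
eef_rot: [0.033, -0.705, 0.032, 0.708]
wrist_force: [0.3, 0.6, 0.8]
opening: 0.0
```

Run:
```python
from h import *
delta(s2w([-70,0,203]));print(w2s(pose()[1][:3,3]))
snap('side','s24'); crop('s24',200,110,320,220,6,'c24'); snap('wrist','w24')
```

```text
now [0.4794 0.0587 0.1993] F [0.3 0.6 0.8] open 0.0 t 22.35
need tool xyz [-0.0043  0.0003 -0.0191]
axes in stand [[-0.005, 0.0, -1.0], [0.0, -1.0, -0.0], [-1.0, -0.0, 0.005]]
[-89.11507574   0.25660988 198.78823617]
```

View pics/c24.png

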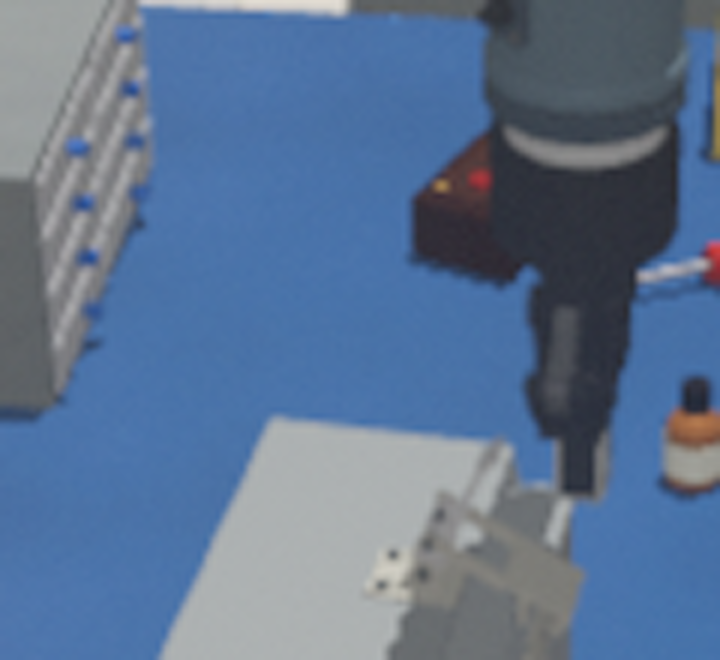

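View pics/w24.png

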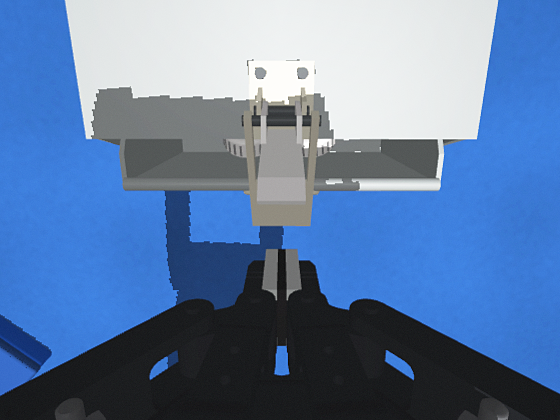

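drive_tool --pt "-0.0045 0 -0.013 0 0 0 -1" --pt "-0.0045 0 -0.013 0 0 0 -1" --pt "-0.003 0 -0.0093 0 0 0 -1" --pt "-0.003 0 -0.0093 0 0 0 -1" --pt "0 0 0 0 0 0 -1"

```text
time_s: 23.08
eef_pos: [0.5257, 0.0544, 0.2159]
eef_rot: [0.033, -0.706, 0.033, 0.707]
wrist_force: [0.4, 1.9, 0.6]
opening: 0.004
```

Run:
```python
from h import *
delta(s2w([-23,0,213]));print(w2s(pose()[1][:3,3]))
snap('side','s25'); crop('s25',200,110,320,220,6,'c25'); snap('scene','sc25'); crop('sc25',240,150,340,240,7,'c25b')
```

```text
now [0.5257 0.0544 0.2159] F [0.4 1.9 0.6] open 0.004 t 23.075
need tool xyz [ 0.0024  0.0003 -0.0196]
axes in stand [[-0.001, 0.0, -1.0], [0.0, -1.0, -0.0], [-1.0, -0.0, 0.001]]
[-42.61820725   0.24916278 215.41610322]
```

View pics/c25.png

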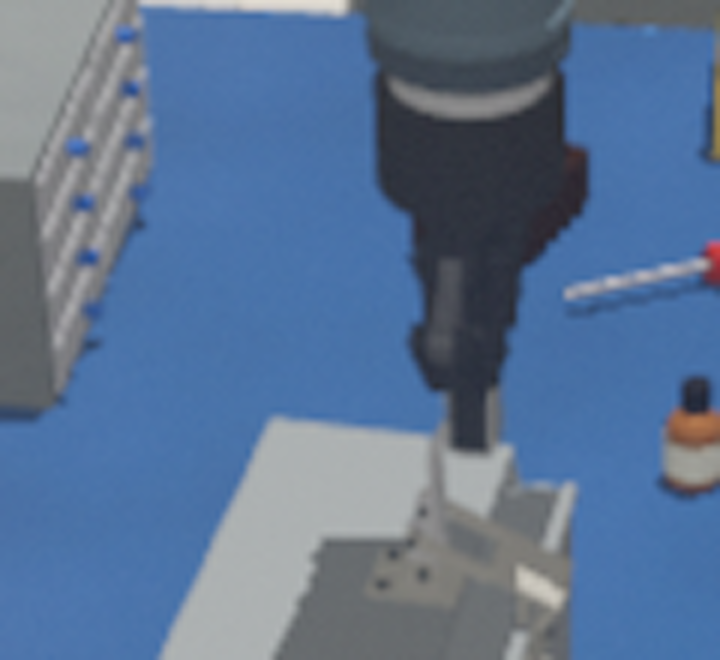

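View pics/c25b.png

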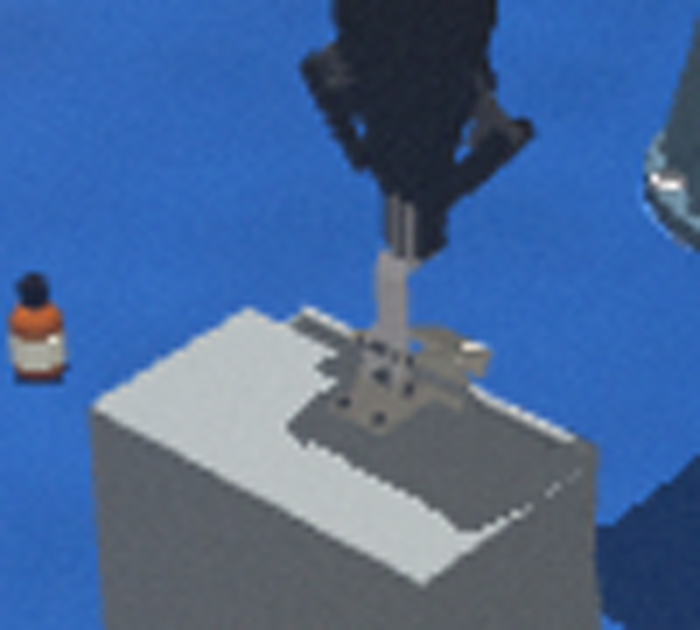

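drive_tool --pt "0.0012 0 -0.01 0 0 0 -1" --pt "0.0012 0 -0.01 0 0 0 -1" --pt "0.003 0 -0.0082 0 0 0 -1" --pt "0.0035 0 -0.0082 0 0 0 -1" --pt "0 0 0 0 0 0 -1"

```text
time_s: 23.8
eef_pos: [0.5614, 0.0511, 0.2062]
eef_rot: [0.033, -0.705, 0.033, 0.707]
wrist_force: [-0.4, 0.5, 0.1]
opening: 0.003
```

Run:
```python
from h import *
delta(s2w([7,0,195.7]));print(w2s(pose()[1][:3,3]))
snap('side','s26'); crop('s26',200,110,320,220,6,'c26'); snap('scene','sc26'); crop('sc26',240,150,340,240,7,'c26b')
```

```text
now [0.5614 0.0511 0.2062] F [-0.4  0.5  0.1] open 0.003 t 23.8
need tool xyz [ 0.0099  0.0003 -0.0138]
axes in stand [[-0.003, 0.0, -1.0], [0.0, -1.0, -0.0], [-1.0, -0.0, 0.003]]
[ -6.75136172   0.25027308 205.6684018 ]
```

View pics/c26.png

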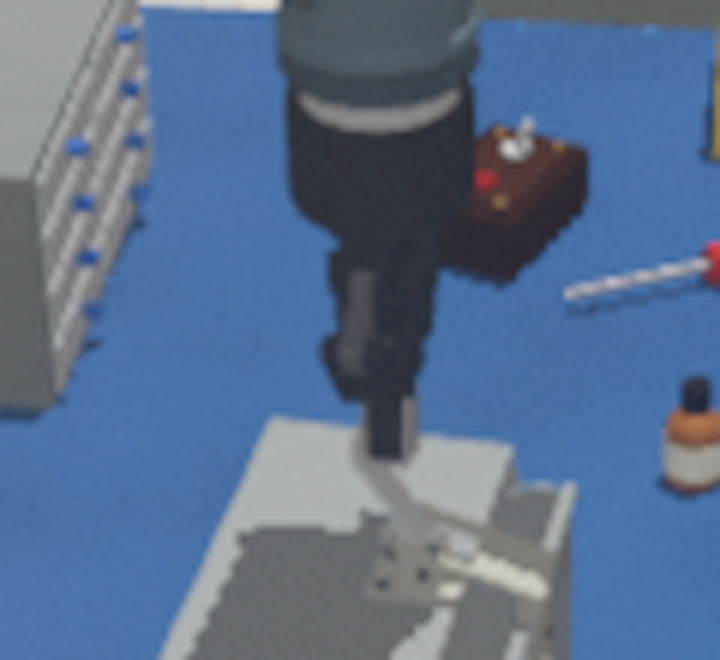

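View pics/c26b.png

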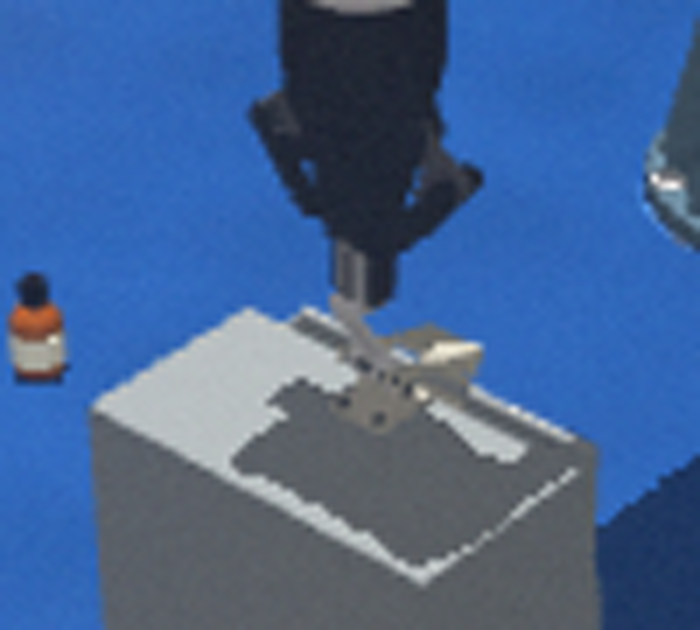

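drive_tool --pt "0.005 0 -0.007 0 0 0 -1" --pt "0.005 0 -0.007 0 0 0 -1" --pt "0 0 0 0 0 0 -1"

```text
time_s: 24.28
eef_pos: [0.5751, 0.0499, 0.1965]
eef_rot: [0.033, -0.705, 0.032, 0.707]
wrist_force: [-2.7, 0.2, 4.5]
opening: 0.003
```

Run:
```python
from h import *
delta(s2w([17,0,181]));print(w2s(pose()[1][:3,3]))
snap('side','s27'); crop('s27',200,110,320,220,6,'c27'); snap('wrist','w27')
```

```text
now [0.5751 0.0499 0.1965] F [-2.7  0.2  4.5] open 0.003 t 24.275
need tool xyz [ 0.015   0.0004 -0.0101]
axes in stand [[-0.003, 0.0, -1.0], [0.0, -1.0, -0.0], [-1.0, -0.0, 0.003]]
[  6.97478607   0.39272093 196.03694802]
```

View pics/c27.png

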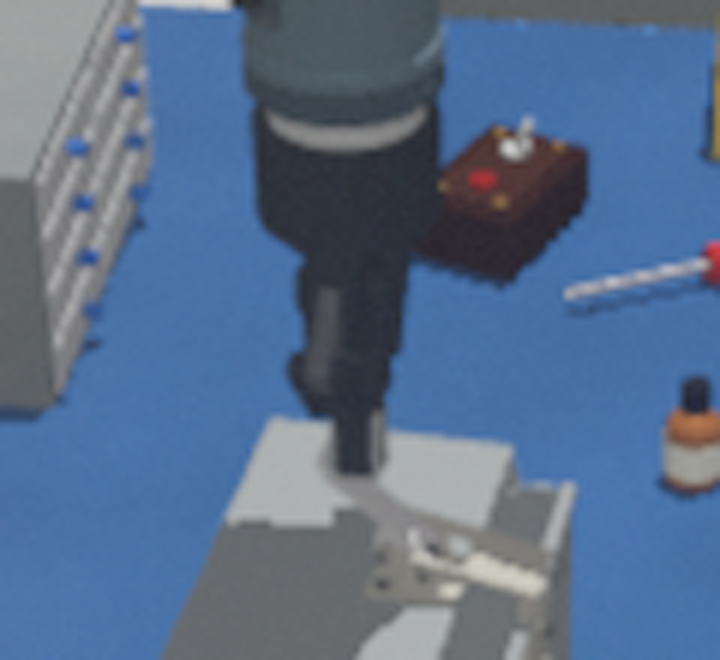

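View pics/w27.png

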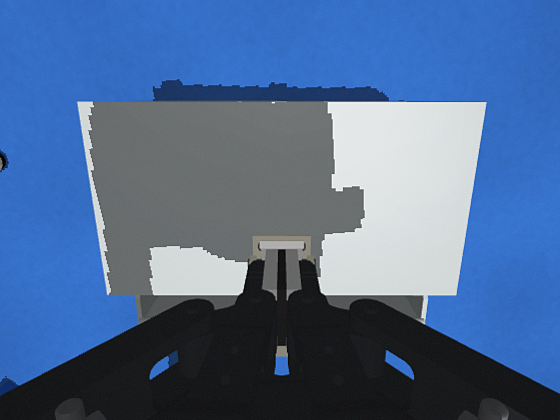

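drive_tool --pt "0.005 0 -0.0036 0 0 0 -1" --pt "0.005 0 -0.0034 0 0 0 -1" --pt "0.005 0 -0.0031 0 0 0 -1"

```text
time_s: 24.75
eef_pos: [0.5858, 0.0489, 0.1826]
eef_rot: [-0.033, 0.706, -0.033, -0.706]
wrist_force: [-1.1, 1.3, 3.9]
opening: -0.001
```

drive_tool --pt "0.0055 0 -0.0025 0 0 0 -1" --pt "0.0055 0 -0.0015 0 0 0 -1" --pt "0.0045 0 -0.001 0 0 0 -1"

```text
time_s: 25.12
eef_pos: [0.5897, 0.0485, 0.1654]
eef_rot: [0.033, -0.705, 0.033, 0.707]
wrist_force: [1.0, -0.0, 0.3]
opening: -0.002
```

Run:
```python
from h import *
delta(s2w([22,0,164.5]));print(w2s(pose()[1][:3,3]))
snap('side','s28'); crop('s28',200,110,320,220,6,'c28')
```

```text
now [0.5897 0.0485 0.1654] F [ 1.  -0.   0.3] open -0.002 t 25.125
need tool xyz [ 0.0004  0.0003 -0.0003]
axes in stand [[-0.003, 0.0, -1.0], [-0.0, -1.0, -0.0], [-1.0, 0.0, 0.003]]
[ 21.67702836   0.27324721 164.86621368]
```

View pics/c28.png

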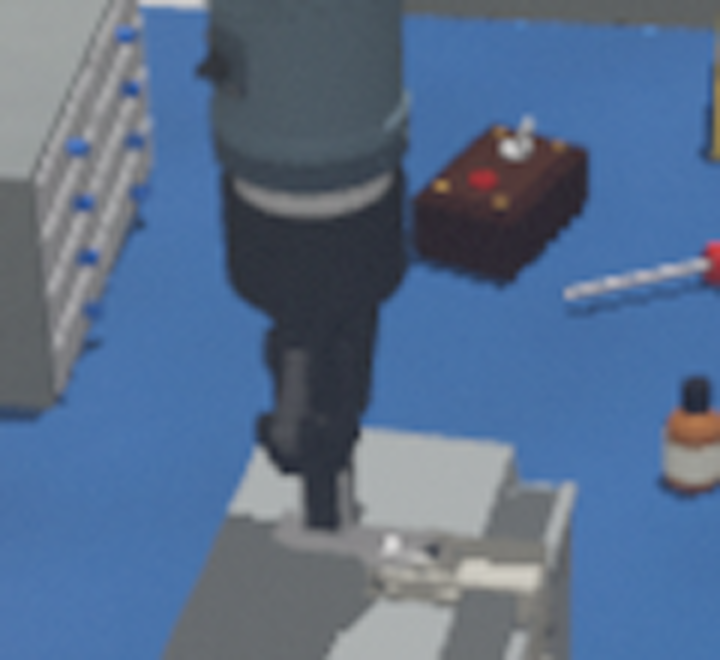

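drive_tool --pt "0.002 0 0 0 0 0 -1" --pt "0 0 0 0 0 0 -1"

```text
time_s: 25.42
eef_pos: [0.5899, 0.0485, 0.1642]
eef_rot: [0.033, -0.706, 0.033, 0.707]
wrist_force: [1.1, -0.0, -0.7]
opening: -0.001
```

drive_tool --pt "-0.04 0 0 0 0 0 -1" --pt "-0.05 0 0 0 0 0 -1" --pt "-0.03 0 0.05 0 0 0 -1" --pt "0 0 0.06 0 0 0 -1" --pt "0 0 0.06 0 0 0 -1" --pt "0 0 0 0 0 0 -1"

```text
time_s: 26.18
eef_pos: [0.4175, 0.0649, 0.2848]
eef_rot: [0.032, -0.706, 0.032, 0.707]
wrist_force: [1.0, -0.1, -0.9]
opening: -0.001
```

Run:
```python
from h import *
delta(s2w([22,0,164.5]))
snap('side','s29'); crop('s29',200,110,320,290,4,'c29'); snap('wrist','w29'); crop('w29',180,40,380,240,3,'c29w'); snap('scene','sc29'); crop('sc29',240,150,340,280,5,'c29b')
P,d=cloud('w29'); S=(P.reshape(-1,3)-SO)@SR*1000
m=(abs(S[:,1])<8)&(S[:,2]>150)&(S[:,2]<250)&(S[:,0]>-100)&(S[:,0]<70);Q=S[m]
for x in range(-90,60,6):
    k=abs(Q[:,0]-x)<3
    if k.any(): print(x,Q[k,2].max().round(1),np.median(Q[k,2]).round(1))
m=(abs(abs(S[:,1])-50)<30)&(S[:,2]>145)&(S[:,2]<165)&(S[:,0]>-100)&(S[:,0]<-50);Q=S[m];print('rim',Q.min(0),np.median(Q,0))
```

```text
now [0.4175 0.0649 0.2848] F [ 1.  -0.1 -0.9] open -0.001 t 26.175
need tool xyz [ 0.1196  0.0009 -0.1734]
axes in stand [[-0.001, 0.001, -1.0], [0.0, -1.0, -0.001], [-1.0, -0.0, 0.001]]
-72 182.8 180.9
-66 183.2 180.7
-60 182.5 180.6
-54 182.6 180.4
-48 182.0 180.3
-42 182.2 180.0
-36 170.3 167.9
-30 181.6 168.4
-24 185.6 180.6
-18 185.6 168.4
-12 173.1 168.1
rim [-73.55737466 -79.86173258 147.2179184 ] [-68.47476814 -20.3604109  157.40450003]
```

View pics/c29.png

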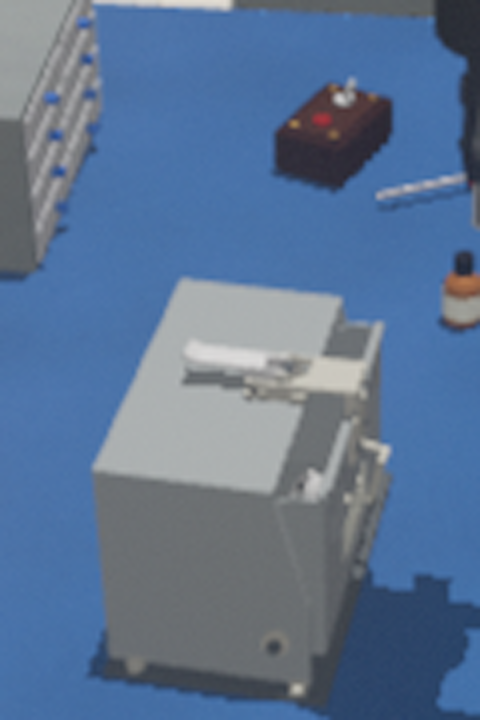

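View pics/w29.png

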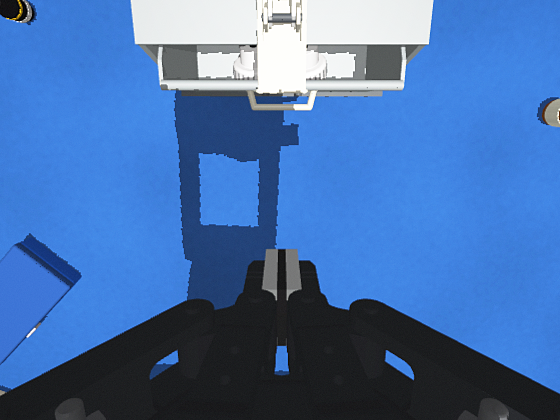

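View pics/c29b.png

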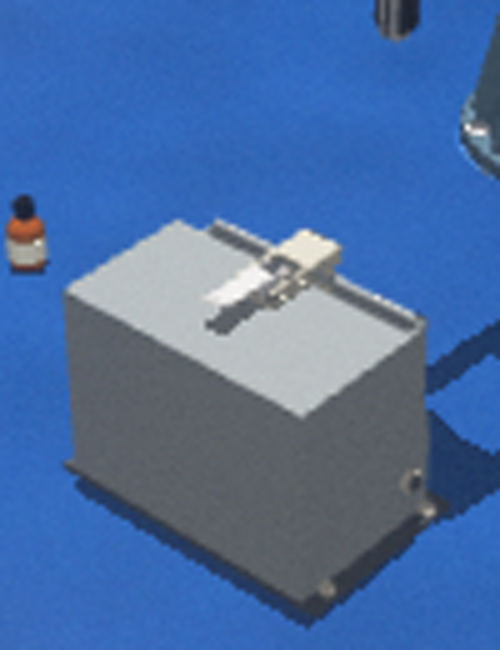

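Run:
```python
from h import *
for f in ['s29','sc29']:
    P,d=cloud(f); S=(P.reshape(-1,3)-SO)@SR*1000-[3,2,0]
    m=(abs(S[:,1])<8)&(S[:,2]>160)&(S[:,2]<250)&(S[:,0]>-100)&(S[:,0]<70);Q=S[m]
    print(f,[(x,round(float(np.percentile(Q[abs(Q[:,0]-x)<4,2],80)),1)) for x in range(-75,60,8) if (abs(Q[:,0]-x)<4).any()])
for f,g in [('scene0','sc29'),('side0','s29')]:
    A_=cv2.imread(f'pics/{f}.png').astype(int);B=cv2.imread(f'pics/{g}.png').astype(int); cv2.imwrite(f'pics/d_{g}.png',np.hstack([np.abs(A_-B).clip(0,255)]).astype(np.uint8))
```

```text
s29 [(-75, 181.2), (-67, 182.5), (-59, 181.0), (-51, 180.1), (-43, 180.5), (-35, 169.4), (-27, 180.2), (-19, 181.8), (-11, 184.9), (-3, 185.1), (5, 184.1), (13, 184.6), (21, 184.4), (29, 183.6), (37, 186.9), (45, 167.6), (53, 167.1)]
sc29 [(-75, 178.1), (-67, 178.0), (-59, 178.4), (-51, 177.4), (-43, 178.7), (-27, 176.4), (-19, 179.4), (-11, 181.4), (-3, 182.3), (5, 182.3), (13, 179.7), (21, 181.6), (29, 183.0), (37, 183.7), (45, 177.2), (53, 167.4)]
```

View pics/d_s29.png

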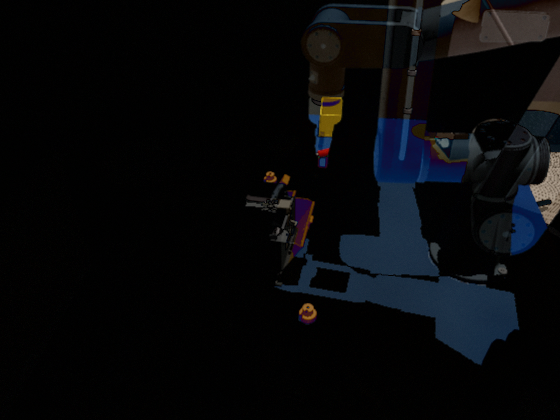

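The lever reads level (about 184–187 mm all along), the claw lies flat over the keeper, and the before/after difference picture shows nothing else has moved.

```bash
python3 -c "
from h import *
print(hand_in())"
```

```text
the job is handed in; nothing more can be done
None
```

The job is done and handed in at about 26 s. Both knobs are in the bin, the bin is pushed shut against its buffers, and the claw is hooked over the keeper with the lever flat.

- **Forces:** the highest I saw in the readings after each move was about 27 N, when pushing the bin against its buffers. The lever needed about 5 N and read no force once past centre.
- **Latch:** the claw plate is level at about 181 mm and ends in front of the keeper bar. The lever face is level at about 184–187 mm, where a flat lever should read about 186 mm. The lip's grip on the bar is inferred from these heights and the tightening force; I did not see it directly.
- **Bin:** the rim is at about x = −70 mm, its shut position, and the knobs are visible inside.
- **Other objects:** the side camera's before/after picture shows changes only at the knobs, the bin and latch, and the arm with its shadow. The arm blocked its view of the screwdriver handle, and I did not view the same picture from the scene camera.
- **Disagreements:**
  - The fingertips stood about 22 mm (shut) to 35 mm (open) behind the reported TCP, not 11 mm ahead. My first grasp therefore closed above the knob without touching it, and I corrected for this from then on.
  - The fixed cameras and the wrist camera differed by about 3 to 5 mm. I used the wrist camera's values.

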